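Lay out the handling trays

ROBOT

A 7-joint arm with a two-finger parallel gripper is mounted at the origin on the work surface. World frame = base frame: x ahead of the robot, y to its left, z up, the work surface at z = 0. Lengths are in m, angles in rad, forces in N, time in s.
With the tool pointing down it reaches from about 0.4 to 0.85 m from the base axis. Payload 10.4 kg.
Tool frame: the origin (TCP) lies at the very end of the fingers, on their centre line; the grasp point (between the pads) lies 19 mm behind it; z points along the fingers, y is the direction in which the jaws open and shut (so a half turn about z gives the same grasp; the last joint's range is limited). The gripper opens to 87 mm and grips with 3 to 60 N. Pads are 19 mm wide; open, the fingers measure 117 mm over their backs; the gripper's body (75 mm by 190 mm) begins 51 mm behind the grasp point.
Start: joints at [-0.023, 0.332, -0.065, 1.46, 0.022, 1.35, -0.088], TCP at [0.625, 0, 0.223] pointing down, gripper open.
Joint ranges: [-2.6, 2.6], [-0.5, 2.12], [-1.47, 1.34], [0.16, 2.42], [-1.27, 4.41], [0.06, 2.06], [-2.6, 2.6]. Speed limits (rad/s): [2.22, 2.22, 2.79, 2.79, 3.14, 3.14, 3.14].

INTERFACE

Orientations are given as a unit quaternion [x, y, z, w].
In Python, from bench import r, eyes, job gives the robot as it stands. The module is installed in compiled form; this text tells all that it offers.
- The arm moves only by the tool play_rows, never from a script. Its argument "motion" is a list of rows, each a list of 7 numbers: the shift along the tool's x, y, z as a fraction of full scale, then the turn, a rotation vector about the tool's x, y, z as a fraction of full scale, then the opening in per cent of the stroke, from 0 (shut) to 100 (fully open). A call has 1 to 5 rows; each row is the pose to reach, as a shift and turn from the pose commanded when the call began, along the tool's axes at that moment; what a row does not reach only later rows make up. Full scale, the value 1, is 0.2 m for a shift and 90 degrees for a turn. A row lasts 1/8 s, in which the tool goes at most 62.5 mm and 10.7 degrees, less where a joint would pass 70% of its speed; a pose out of reach is approached as far as the arm can. A call with a number of a shift or a turn outside -1 to 1 is refused whole. A call with a gripper value outside its range is refused whole. The fingers move at their own pace and stop on an object; "squeeze" is the grip in N (left out, the last holds). Time passes only in rows, so rows that repeat a pose let the fingers close. It gives the time, the measured TCP pose, the force and the opening at its end, in the units of the state.
- r.read_state(): the state, without advancing time (a new reading comes with each control period).
- eyes.camera(name): name is "scene" or "side" or "wrist"; returns a dict with "image" (420x560x3 uint8, red, green, blue), "mtx" (3x3 intrinsics, pixels), "dist" ([k1, k2, p1, p2, k3] as OpenCV has them; the pictures are not rectified), "R" (3x3) and "t" (3): a world point X has camera coordinates R X + t. Camera axes: x right, y down, z forward; pixel columns grow to the right and rows downward; lengths in m; the calibration is good to about 2 mm. A picture is of the moment at which its call begins. There is no depth.
- job.close_job(): hands the job in, once; it reports no verdict.
Trained networks look in a picture, given as the dict that the camera call returned (one of the last four; its "shot" number tells which), for a name from the list of things; names that differ only in an ending like _2 or _b are one class to them, and where a whole thing is asked for, a point or a joint stands for the part that bears it (a point fixed in the world has none). Each returns a list of dicts, best first, with "p" (0 to 1); they miss things now and then, are a little off and sometimes report something else, mostly with a low value. They report only what shows in the picture. A call takes as long as a camera call. They do not tell look-alikes from the thing itself.
- eyes.regions_of(picture, label): "region" (420x560 bool, what is visible of it) and "xy" ([column, row] in pixels, amid what is visible of it).
- eyes.landmark_of(picture, label): "xy" ([column, row] in pixels: a listed point, or the origin of a listed thing).
The state is a dict: "time": time; "joint_positions": joint angles; "joint_vel": joint speeds; "joint_torque": joint torques, N m; "ee_pos": TCP position; "eef_rot": TCP orientation; "ft_force": force on the tool from outside, world axes, zero at the start; "torque": the same for the moment, N m; "width": finger opening in m.
Only numpy, scipy, OpenCV 4.12 (cv2) and the standard library are available. Lean on these libraries where they do the work, as an engineer would, in place of code of your own. Each camera call takes 0.05 s, during which the arm holds its last target. There are 200 camera calls.

TASK

Get the finds desk ready for a handling session. Deal the six stone discs from the foam pad into the grey trays that are there, one to each tray in turn, round after round, until none is left and all trays hold the same number, every disc lying flat on its tray's floor. Stand every terracotta beaker upright and fully home in a cup of the wooden rest, at any time, and leave the tumbler, tape dispenser and tape measure where they are.

Things in the scene. Friction and masses are not known exactly. Their poses are not given: they have to be found in the camera images.
- disc1: flat round stone disc (ancient whorl), 32 mm across, 14 mm thick, about 25 g, with a dark 8 mm spot at the centre of both faces; origin at the centre of its underside, z its axis. All six discs are alike; they begin lying flat on the foam pad
- disc1_center (a point): middle of disc1, 7 mm above its underside
- disc2: just like disc1
- disc2_center (a point): middle of disc2, 7 mm above its underside
- disc3: just like disc1
- disc3_center (a point): middle of disc3, 7 mm above its underside
- disc4: just like disc1
- disc4_center (a point): middle of disc4, 7 mm above its underside
- disc5: just like disc1
- disc5_center (a point): middle of disc5, 7 mm above its underside
- disc6: just like disc1
- disc6_center (a point): middle of disc6, 7 mm above its underside
- tray1: low grey open metal tray lying loose on a card folder 3 mm thick, 0.7 kg, outside 138 (along its x) x 93 (y) mm, 18 mm high, walls and floor 4 mm thick (inside 130 x 85, a disc in it lies 4 mm above the origin); origin at the centre of its underside. Two or three of the trays are present
- tray2: just like tray1
- tray3: just like tray1
- beaker1: terracotta beaker, 44 mm across and 75 mm tall, about 130 g, body cylindrical from 14 mm up, below that a convex base rounding in to a flat 18 mm across on which it stands at the start on the foam pad; top closed with a dark mouth drawn on it. Origin at the centre of its underside, z up along its axis. One or two beakers are present
- beaker2: just like beaker1
- rest: fixed light-wood beaker rest: plank 190 (along its x) x 66 x 12 mm with two hollow cups on it, 60 mm before and behind its centre along x; each cup is open at the top, 57 mm across outside and 47 mm inside at the rim, its rim 32 mm above the desk, its hollow narrowing to 19 mm across at its floor so that the beaker's convex base centres itself; origin at the centre of the underside
- cup_a (a point): centre of the inner floor of the rest's cup on its minus x side, 17 mm above the desk, 15 mm below the cup's rim; a seated beaker's underside centre lies at this point or up to 3 mm above it
- cup_b (a point): centre of the inner floor of the rest's cup on its plus x side, 17 mm above the desk, 15 mm below the cup's rim; a seated beaker's underside centre lies at this point or up to 3 mm above it
- pad: fixed white foam pad 250 x 340 mm, 4 mm thick, where the discs and beakers start; origin at the centre of its underside
- tumbler: bystander: dark travel tumbler 80 mm across, 163 mm tall; origin under its centre
- tape_dispenser: bystander: grey desk tape dispenser 60 x 150 x 70 mm; origin under its centre
- tape_measure: bystander: round white tape measure 52 mm across, 17 mm high; origin under its centre
Things that resemble listed ones, but are neither listed nor needed, are in the scene too. What is shaped like the disc4 but pink is not meant.

How it is judged:
On the way, in this order (a step that is already met when the one before it is completed fails the run):
1. the first round is dealt: every tray present holds exactly one disc (distance between any of disc1_center, disc2_center, disc3_center, disc4_center, disc5_center, disc6_center and tray1 below 0.06 m and (distance between disc1_center and tray1 above 0.06 m or distance between each of disc2_center, disc3_center, disc4_center, disc5_center, disc6_center and tray1 above 0.06 m) and (distance between disc2_center and tray1 above 0.06 m or distance between each of disc3_center, disc4_center, disc5_center, disc6_center and tray1 above 0.06 m) and (distance between disc3_center and tray1 above 0.06 m or distance between each of disc4_center, disc5_center, disc6_center and tray1 above 0.06 m) and (distance between disc4_center and tray1 above 0.06 m or distance between each of disc5_center, disc6_center and tray1 above 0.06 m) and (distance between disc5_center and tray1 above 0.06 m or distance between disc6_center and tray1 above 0.06 m) and distance between any of disc1_center, disc2_center, disc3_center, disc4_center, disc5_center, disc6_center and tray2 below 0.06 m and (distance between disc1_center and tray2 above 0.06 m or distance between each of disc2_center, disc3_center, disc4_center, disc5_center, disc6_center and tray2 above 0.06 m) and (distance between disc2_center and tray2 above 0.06 m or distance between each of disc3_center, disc4_center, disc5_center, disc6_center and tray2 above 0.06 m) and (distance between disc3_center and tray2 above 0.06 m or distance between each of disc4_center, disc5_center, disc6_center and tray2 above 0.06 m) and (distance between disc4_center and tray2 above 0.06 m or distance between each of disc5_center, disc6_center and tray2 above 0.06 m) and (distance between disc5_center and tray2 above 0.06 m or distance between disc6_center and tray2 above 0.06 m) and distance between any of disc1_center, disc2_center, disc3_center, disc4_center, disc5_center, disc6_center and tray3 below 0.06 m and (distance between disc1_center and tray3 above 0.06 m or distance between each of disc2_center, disc3_center, disc4_center, disc5_center, disc6_center and tray3 above 0.06 m) and (distance between disc2_center and tray3 above 0.06 m or distance between each of disc3_center, disc4_center, disc5_center, disc6_center and tray3 above 0.06 m) and (distance between disc3_center and tray3 above 0.06 m or distance between each of disc4_center, disc5_center, disc6_center and tray3 above 0.06 m) and (distance between disc4_center and tray3 above 0.06 m or distance between each of disc5_center, disc6_center and tray3 above 0.06 m) and (distance between disc5_center and tray3 above 0.06 m or distance between disc6_center and tray3 above 0.06 m)), for 0.2 s.
2. the second round is dealt: every tray present holds exactly two discs (((distance between disc1_center and tray1 below 0.06 m and distance between any of disc2_center, disc3_center, disc4_center, disc5_center, disc6_center and tray1 below 0.06 m) or (distance between disc2_center and tray1 below 0.06 m and distance between any of disc3_center, disc4_center, disc5_center, disc6_center and tray1 below 0.06 m) or (distance between disc3_center and tray1 below 0.06 m and distance between any of disc4_center, disc5_center, disc6_center and tray1 below 0.06 m) or (distance between disc4_center and tray1 below 0.06 m and distance between any of disc5_center, disc6_center and tray1 below 0.06 m) or (distance between disc5_center and tray1 below 0.06 m and distance between disc6_center and tray1 below 0.06 m)) and (distance between any of disc1_center, disc2_center and tray1 above 0.06 m or distance between each of disc3_center, disc4_center, disc5_center, disc6_center and tray1 above 0.06 m) and (distance between any of disc1_center, disc3_center and tray1 above 0.06 m or distance between each of disc4_center, disc5_center, disc6_center and tray1 above 0.06 m) and (distance between any of disc1_center, disc4_center and tray1 above 0.06 m or distance between each of disc5_center, disc6_center and tray1 above 0.06 m) and (distance between any of disc1_center, disc5_center and tray1 above 0.06 m or distance between disc6_center and tray1 above 0.06 m) and (distance between any of disc2_center, disc3_center and tray1 above 0.06 m or distance between each of disc4_center, disc5_center, disc6_center and tray1 above 0.06 m) and (distance between any of disc2_center, disc4_center and tray1 above 0.06 m or distance between each of disc5_center, disc6_center and tray1 above 0.06 m) and (distance between any of disc2_center, disc5_center and tray1 above 0.06 m or distance between disc6_center and tray1 above 0.06 m) and (distance between any of disc3_center, disc4_center and tray1 above 0.06 m or distance between each of disc5_center, disc6_center and tray1 above 0.06 m) and (distance between any of disc3_center, disc5_center and tray1 above 0.06 m or distance between disc6_center and tray1 above 0.06 m) and (distance between any of disc4_center, disc5_center and tray1 above 0.06 m or distance between disc6_center and tray1 above 0.06 m) and ((distance between disc1_center and tray2 below 0.06 m and distance between any of disc2_center, disc3_center, disc4_center, disc5_center, disc6_center and tray2 below 0.06 m) or (distance between disc2_center and tray2 below 0.06 m and distance between any of disc3_center, disc4_center, disc5_center, disc6_center and tray2 below 0.06 m) or (distance between disc3_center and tray2 below 0.06 m and distance between any of disc4_center, disc5_center, disc6_center and tray2 below 0.06 m) or (distance between disc4_center and tray2 below 0.06 m and distance between any of disc5_center, disc6_center and tray2 below 0.06 m) or (distance between disc5_center and tray2 below 0.06 m and distance between disc6_center and tray2 below 0.06 m)) and (distance between any of disc1_center, disc2_center and tray2 above 0.06 m or distance between each of disc3_center, disc4_center, disc5_center, disc6_center and tray2 above 0.06 m) and (distance between any of disc1_center, disc3_center and tray2 above 0.06 m or distance between each of disc4_center, disc5_center, disc6_center and tray2 above 0.06 m) and (distance between any of disc1_center, disc4_center and tray2 above 0.06 m or distance between each of disc5_center, disc6_center and tray2 above 0.06 m) and (distance between any of disc1_center, disc5_center and tray2 above 0.06 m or distance between disc6_center and tray2 above 0.06 m) and (distance between any of disc2_center, disc3_center and tray2 above 0.06 m or distance between each of disc4_center, disc5_center, disc6_center and tray2 above 0.06 m) and (distance between any of disc2_center, disc4_center and tray2 above 0.06 m or distance between each of disc5_center, disc6_center and tray2 above 0.06 m) and (distance between any of disc2_center, disc5_center and tray2 above 0.06 m or distance between disc6_center and tray2 above 0.06 m) and (distance between any of disc3_center, disc4_center and tray2 above 0.06 m or distance between each of disc5_center, disc6_center and tray2 above 0.06 m) and (distance between any of disc3_center, disc5_center and tray2 above 0.06 m or distance between disc6_center and tray2 above 0.06 m) and (distance between any of disc4_center, disc5_center and tray2 above 0.06 m or distance between disc6_center and tray2 above 0.06 m) and ((distance between disc1_center and tray3 below 0.06 m and distance between any of disc2_center, disc3_center, disc4_center, disc5_center, disc6_center and tray3 below 0.06 m) or (distance between disc2_center and tray3 below 0.06 m and distance between any of disc3_center, disc4_center, disc5_center, disc6_center and tray3 below 0.06 m) or (distance between disc3_center and tray3 below 0.06 m and distance between any of disc4_center, disc5_center, disc6_center and tray3 below 0.06 m) or (distance between disc4_center and tray3 below 0.06 m and distance between any of disc5_center, disc6_center and tray3 below 0.06 m) or (distance between disc5_center and tray3 below 0.06 m and distance between disc6_center and tray3 below 0.06 m)) and (distance between any of disc1_center, disc2_center and tray3 above 0.06 m or distance between each of disc3_center, disc4_center, disc5_center, disc6_center and tray3 above 0.06 m) and (distance between any of disc1_center, disc3_center and tray3 above 0.06 m or distance between each of disc4_center, disc5_center, disc6_center and tray3 above 0.06 m) and (distance between any of disc1_center, disc4_center and tray3 above 0.06 m or distance between each of disc5_center, disc6_center and tray3 above 0.06 m) and (distance between any of disc1_center, disc5_center and tray3 above 0.06 m or distance between disc6_center and tray3 above 0.06 m) and (distance between any of disc2_center, disc3_center and tray3 above 0.06 m or distance between each of disc4_center, disc5_center, disc6_center and tray3 above 0.06 m) and (distance between any of disc2_center, disc4_center and tray3 above 0.06 m or distance between each of disc5_center, disc6_center and tray3 above 0.06 m) and (distance between any of disc2_center, disc5_center and tray3 above 0.06 m or distance between disc6_center and tray3 above 0.06 m) and (distance between any of disc3_center, disc4_center and tray3 above 0.06 m or distance between each of disc5_center, disc6_center and tray3 above 0.06 m) and (distance between any of disc3_center, disc5_center and tray3 above 0.06 m or distance between disc6_center and tray3 above 0.06 m) and (distance between any of disc4_center, disc5_center and tray3 above 0.06 m or distance between disc6_center and tray3 above 0.06 m)), for 0.2 s.
At the end, for the whole second after the job is handed in: All six discs lie flat (0.15 rad) on the floors of the trays present, equally many in each (2 with three trays, 3 with two). Every beaker present is at rest in a cup, within 5 mm of its axis, underside under 6 mm above the cup's floor, tilted under 0.12 rad ((distance between disc1_center and tray1 below 0.06 m or distance between disc1_center and tray2 below 0.06 m or distance between disc1_center and tray3 below 0.06 m) and (distance between disc2_center and tray1 below 0.06 m or distance between disc2_center and tray2 below 0.06 m or distance between disc2_center and tray3 below 0.06 m) and (distance between disc3_center and tray1 below 0.06 m or distance between disc3_center and tray2 below 0.06 m or distance between disc3_center and tray3 below 0.06 m) and (distance between disc4_center and tray1 below 0.06 m or distance between disc4_center and tray2 below 0.06 m or distance between disc4_center and tray3 below 0.06 m) and (distance between disc5_center and tray1 below 0.06 m or distance between disc5_center and tray2 below 0.06 m or distance between disc5_center and tray3 below 0.06 m) and (distance between disc6_center and tray1 below 0.06 m or distance between disc6_center and tray2 below 0.06 m or distance between disc6_center and tray3 below 0.06 m) and angle between the z axis of each of disc1, disc2, disc3, disc4, disc5, disc6 and the z axis of rest, either way round below 0.15 rad and height (world z) of each of disc1_center, disc2_center, disc3_center, disc4_center, disc5_center, disc6_center below 0.02 m and linear speed of each of disc1, disc2, disc3, disc4, disc5, disc6, beaker1, beaker2 below 0.02 m/s and ((distance between disc1_center and tray1 below 0.06 m and distance between any of disc2_center, disc3_center, disc4_center, disc5_center, disc6_center and tray1 below 0.06 m) or (distance between disc2_center and tray1 below 0.06 m and distance between any of disc3_center, disc4_center, disc5_center, disc6_center and tray1 below 0.06 m) or (distance between disc3_center and tray1 below 0.06 m and distance between any of disc4_center, disc5_center, disc6_center and tray1 below 0.06 m) or (distance between disc4_center and tray1 below 0.06 m and distance between any of disc5_center, disc6_center and tray1 below 0.06 m) or (distance between disc5_center and tray1 below 0.06 m and distance between disc6_center and tray1 below 0.06 m)) and (distance between any of disc1_center, disc2_center, disc3_center and tray1 above 0.06 m or distance between each of disc4_center, disc5_center, disc6_center and tray1 above 0.06 m) and (distance between any of disc1_center, disc2_center, disc4_center and tray1 above 0.06 m or distance between each of disc5_center, disc6_center and tray1 above 0.06 m) and (distance between any of disc1_center, disc2_center, disc5_center and tray1 above 0.06 m or distance between disc6_center and tray1 above 0.06 m) and (distance between any of disc1_center, disc3_center, disc4_center and tray1 above 0.06 m or distance between each of disc5_center, disc6_center and tray1 above 0.06 m) and (distance between any of disc1_center, disc3_center, disc5_center and tray1 above 0.06 m or distance between disc6_center and tray1 above 0.06 m) and (distance between any of disc1_center, disc4_center, disc5_center and tray1 above 0.06 m or distance between disc6_center and tray1 above 0.06 m) and (distance between any of disc2_center, disc3_center, disc4_center and tray1 above 0.06 m or distance between each of disc5_center, disc6_center and tray1 above 0.06 m) and (distance between any of disc2_center, disc3_center, disc5_center and tray1 above 0.06 m or distance between disc6_center and tray1 above 0.06 m) and (distance between any of disc2_center, disc4_center, disc5_center and tray1 above 0.06 m or distance between disc6_center and tray1 above 0.06 m) and (distance between any of disc3_center, disc4_center, disc5_center and tray1 above 0.06 m or distance between disc6_center and tray1 above 0.06 m) and ((distance between disc1_center and tray2 below 0.06 m and distance between any of disc2_center, disc3_center, disc4_center, disc5_center, disc6_center and tray2 below 0.06 m) or (distance between disc2_center and tray2 below 0.06 m and distance between any of disc3_center, disc4_center, disc5_center, disc6_center and tray2 below 0.06 m) or (distance between disc3_center and tray2 below 0.06 m and distance between any of disc4_center, disc5_center, disc6_center and tray2 below 0.06 m) or (distance between disc4_center and tray2 below 0.06 m and distance between any of disc5_center, disc6_center and tray2 below 0.06 m) or (distance between disc5_center and tray2 below 0.06 m and distance between disc6_center and tray2 below 0.06 m)) and (distance between any of disc1_center, disc2_center, disc3_center and tray2 above 0.06 m or distance between each of disc4_center, disc5_center, disc6_center and tray2 above 0.06 m) and (distance between any of disc1_center, disc2_center, disc4_center and tray2 above 0.06 m or distance between each of disc5_center, disc6_center and tray2 above 0.06 m) and (distance between any of disc1_center, disc2_center, disc5_center and tray2 above 0.06 m or distance between disc6_center and tray2 above 0.06 m) and (distance between any of disc1_center, disc3_center, disc4_center and tray2 above 0.06 m or distance between each of disc5_center, disc6_center and tray2 above 0.06 m) and (distance between any of disc1_center, disc3_center, disc5_center and tray2 above 0.06 m or distance between disc6_center and tray2 above 0.06 m) and (distance between any of disc1_center, disc4_center, disc5_center and tray2 above 0.06 m or distance between disc6_center and tray2 above 0.06 m) and (distance between any of disc2_center, disc3_center, disc4_center and tray2 above 0.06 m or distance between each of disc5_center, disc6_center and tray2 above 0.06 m) and (distance between any of disc2_center, disc3_center, disc5_center and tray2 above 0.06 m or distance between disc6_center and tray2 above 0.06 m) and (distance between any of disc2_center, disc4_center, disc5_center and tray2 above 0.06 m or distance between disc6_center and tray2 above 0.06 m) and (distance between any of disc3_center, disc4_center, disc5_center and tray2 above 0.06 m or distance between disc6_center and tray2 above 0.06 m) and ((distance between disc1_center and tray3 below 0.06 m and distance between any of disc2_center, disc3_center, disc4_center, disc5_center, disc6_center and tray3 below 0.06 m) or (distance between disc2_center and tray3 below 0.06 m and distance between any of disc3_center, disc4_center, disc5_center, disc6_center and tray3 below 0.06 m) or (distance between disc3_center and tray3 below 0.06 m and distance between any of disc4_center, disc5_center, disc6_center and tray3 below 0.06 m) or (distance between disc4_center and tray3 below 0.06 m and distance between any of disc5_center, disc6_center and tray3 below 0.06 m) or (distance between disc5_center and tray3 below 0.06 m and distance between disc6_center and tray3 below 0.06 m)) and (distance between any of disc1_center, disc2_center, disc3_center and tray3 above 0.06 m or distance between each of disc4_center, disc5_center, disc6_center and tray3 above 0.06 m) and (distance between any of disc1_center, disc2_center, disc4_center and tray3 above 0.06 m or distance between each of disc5_center, disc6_center and tray3 above 0.06 m) and (distance between any of disc1_center, disc2_center, disc5_center and tray3 above 0.06 m or distance between disc6_center and tray3 above 0.06 m) and (distance between any of disc1_center, disc3_center, disc4_center and tray3 above 0.06 m or distance between each of disc5_center, disc6_center and tray3 above 0.06 m) and (distance between any of disc1_center, disc3_center, disc5_center and tray3 above 0.06 m or distance between disc6_center and tray3 above 0.06 m) and (distance between any of disc1_center, disc4_center, disc5_center and tray3 above 0.06 m or distance between disc6_center and tray3 above 0.06 m) and (distance between any of disc2_center, disc3_center, disc4_center and tray3 above 0.06 m or distance between each of disc5_center, disc6_center and tray3 above 0.06 m) and (distance between any of disc2_center, disc3_center, disc5_center and tray3 above 0.06 m or distance between disc6_center and tray3 above 0.06 m) and (distance between any of disc2_center, disc4_center, disc5_center and tray3 above 0.06 m or distance between disc6_center and tray3 above 0.06 m) and (distance between any of disc3_center, disc4_center, disc5_center and tray3 above 0.06 m or distance between disc6_center and tray3 above 0.06 m) and angle between each of beaker1, beaker2's own z axis and vertical below 0.12 rad and ((horizontal distance between beaker1 and cup_a below 0.005 m and z of beaker1 in the frame of cup_a below 0.006 m) or (horizontal distance between beaker1 and cup_b below 0.005 m and z of beaker1 in the frame of cup_b below 0.006 m)) and ((horizontal distance between beaker2 and cup_a below 0.005 m and z of beaker2 in the frame of cup_a below 0.006 m) or (horizontal distance between beaker2 and cup_b below 0.005 m and z of beaker2 in the frame of cup_b below 0.006 m))); the robot touches nothing.
It fails at once if the tumbler is pushed more than 3 cm (distance of tumbler from where it was at the start of the episode above 0.03 m).
It fails at once if the tape dispenser is pushed more than 3 cm (distance of tape_dispenser from where it was at the start of the episode above 0.03 m).
It fails at once if the tape measure is pushed more than 3 cm (distance of tape_measure from where it was at the start of the episode above 0.03 m).
Of tray1, tray2, tray3 only 2 to 3 are there at a start; the rules pass over those that are not, and their reading is None.
Of beaker1, beaker2 only 1 to 2 are there at a start; the rules pass over those that are not, and their reading is None.
At some moment in a run one of disc1, disc2, disc3, disc4, disc5, disc6 may be knocked a few centimetres aside while the robot is not near it.
Once in a run the grip may slacken for a moment while it holds something.
It also fails if it takes over 210 s, if anything falls off the work surface, if the arm or the gripper's body presses on something with over 40 N, if the wrist force passes 120 N, or if a joint passes its speed limit or range.

## Working session

There is one attempt and no reset: what is moved stays moved. The work goes in short steps, Python scripts to look and compute and a tool call to move; the robot and the scene stay as the last step left them, time stands still between calls to the robot, and variables do not carry over. Pictures are saved under pics/ and viewed, about 12 in all and at most 16, crops included, and the job is handed in when it is done.

Besides the shell and the picture viewer there is one more tool, called after "Request:" as name(argument=value, ...) on one line, values as JSON. play_rows: Moves the arm, as the interface text tells. Shift numbers are shares of 0.2 m and turn numbers shares of 90 degrees, none past 1 either way. Its arguments: {"type":"object","properties":{"motion":{"type":"array","items":{"type":"array","items":{"type":"number"}}},"squeeze":{"type":"number"}},"required":["motion"]}

```bash
mkdir -p pics; cat > h.py <<'E'
import numpy as np, cv2
from bench import r, eyes, job
def save(p,n): cv2.imwrite('pics/'+n, p['image'][:,:,::-1])
def ground(p,xy,z):
    u=cv2.undistortPoints(np.array([[xy]],float),p['mtx'],np.array(p['dist'],float)).ravel()
    d=p['R'].T@np.array([u[0],u[1],1.]); c=-p['R'].T@p['t']
    return c+d*(z-c[2])/d[2]
def proj(p,X):
    return cv2.projectPoints(np.array([X],float),cv2.Rodrigues(p['R'])[0],np.array(p['t'],float),p['mtx'],np.array(p['dist'],float))[0].ravel()
E
python3 - <<'E'
from h import *
s=r.read_state(); print(s['ee_pos'],s['eef_rot'],s['width'],s['ft_force'],s['time'])
for n in ['scene','side','wrist']:
    p=eyes.camera(n); save(p,n+'0.png'); print(n,-p['R'].T@p['t'])
    for l,z in [('disc1_center',.011),('tray1',.003),('beaker1',.004),('rest',0),('cup_a',.017),('tumbler',0),('tape_dispenser',0),('tape_measure',0)]:
        for d in eyes.landmark_of(p,l): print(l,round(d['p'],2),np.round(d['xy']),ground(p,d['xy'],z).round(3)[:2])
E
```

```text
[ 6.24613577e-01 -1.05633600e-05  2.21755949e-01] [ 7.07093223e-01  7.07119992e-01 -5.21058657e-04 -4.68096497e-04] 0.08701174372150978 [ 1.25069306  0.34189105 -0.37953537] 0.0
scene [1.19447211 0.04448808 0.97518209]
disc1_center 0.6 [316. 167.] [0.458 0.186]
disc1_center 0.21 [347. 161.] [0.444 0.274]
tray1 0.92 [201. 181.] [ 0.486 -0.127]
tray1 0.66 [153. 194.] [ 0.524 -0.252]
beaker1 0.69 [320. 210.] [0.594 0.186]
beaker1 0.59 [393. 197.] [0.563 0.38 ]
rest 0.93 [244. 203.] [ 0.562 -0.012]
rest 0.57 [266. 278.] [0.775 0.04 ]
rest 0.3 [347. 162.] [0.438 0.276]
rest 0.19 [314. 166.] [0.449 0.183]
cup_a 0.93 [250. 225.] [0.639 0.005]
tumbler 0.64 [268. 278.] [0.776 0.044]
tape_dispenser 0.75 [375. 252.] [0.718 0.307]
tape_measure 0.98 [186. 279.] [ 0.768 -0.15 ]
tape_measure 0.59 [201. 184.] [ 0.496 -0.126]
tape_measure 0.31 [394. 195.] [0.552 0.385]
side [ 0.44272168 -0.87524841  0.94983155]
disc1_center 0.66 [221. 206.] [0.451 0.175]
tray1 0.85 [250. 290.] [ 0.489 -0.13 ]
tray1 0.7 [294. 244.] [ 0.624 -0.001]
tray1 0.27 [271. 248.] [ 0.562 -0.002]
beaker1 0.7 [266. 200.] [0.577 0.184]
beaker1 0.61 [252. 163.] [0.562 0.362]
rest 0.86 [274. 248.] [ 0.57  -0.001]
cup_a 0.62 [249. 249.] [ 0.505 -0.008]
cup_a 0.59 [260. 174.] [0.575 0.286]
cup_a 0.58 [300. 239.] [ 0.638 -0.   ]
tumbler 0.73 [219. 203.] [0.444 0.201]
tape_dispenser 0.87 [307. 171.] [0.723 0.294]
tape_measure 0.87 [360. 282.] [ 0.757 -0.151]
wrist [0.62246169 0.07245521 0.38352654]
disc1_center 0.62 [114.  78.] [0.443 0.111]
tray1 0.81 [204. 352.] [ 0.514 -0.239]
rest 0.65 [115.  77.] [0.438 0.113]
rest 0.59 [237. 181.] [ 0.568 -0.004]
cup_a 0.75 [181. 188.] [ 0.507 -0.009]
tumbler 0.58 [414. 137.] [0.771 0.047]
tape_measure 0.7 [391. 290.] [ 0.761 -0.146]
```

```bash
python3 - <<'E'
import cv2
a=cv2.imread('pics/scene0.png')[120:320,110:430]
cv2.imwrite('pics/scene0c.png',cv2.resize(a,(800,500),interpolation=cv2.INTER_CUBIC))
a=cv2.imread('pics/side0.png')[120:330,150:390]
cv2.imwrite('pics/side0c.png',cv2.resize(a,(685,600),interpolation=cv2.INTER_CUBIC))
E
```

```text
(no output)
```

View pics/scene0c.png

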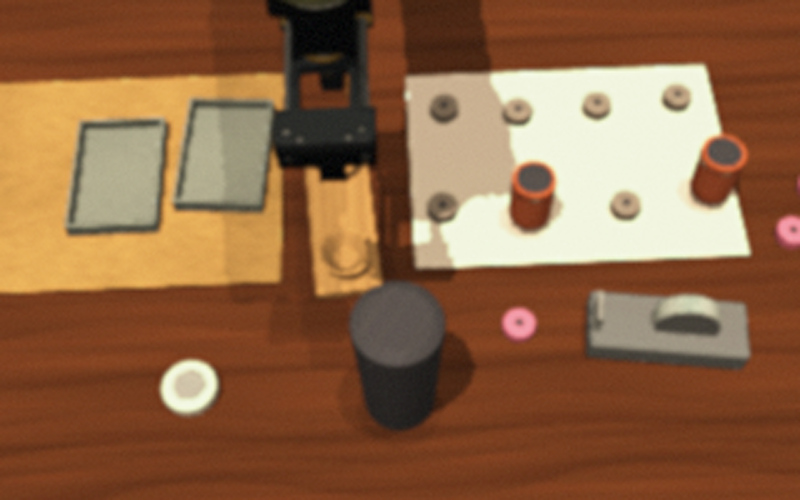

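View pics/side0c.png

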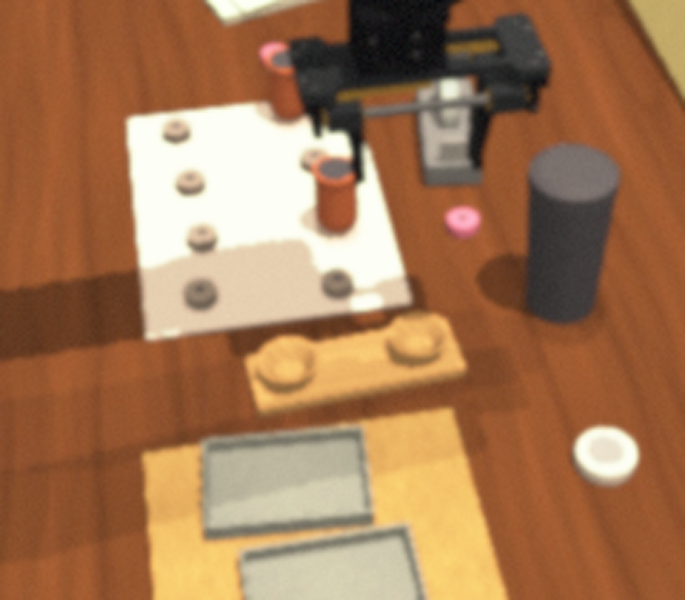

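View pics/wrist0.png

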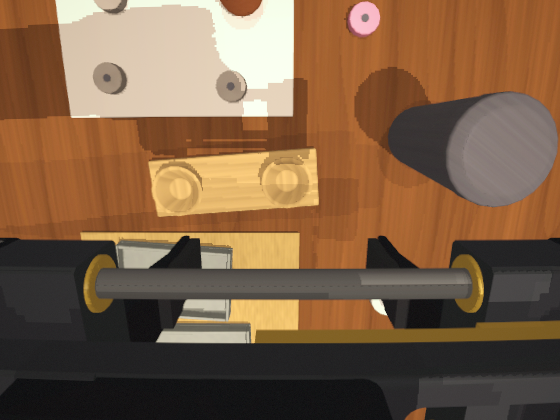

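The scene view shows 2 trays (scene px ≈ 201,181 and 153,194), 2 beakers, 6 grey discs and 2 pink decoys. The rest has both cups free, and the tumbler stands close to the far cup. I'll place the beakers first with the jaws along y. The discs come after, with the jaws along x. First I'll survey with the wrist camera.

Request:
play_rows(motion=[[0.6, -0.4, -0.4, 0, 0, 0, 100], [0.6, -0.4, -0.4, 0, 0, 0, 100], [0.6, -0.4, -0.4, 0, 0, 0, 100], [0.6, -0.4, -0.4, 0, 0, 0, 100], [0.6, -0.4, -0.4, 0, 0, 0, 100]])

```text
time: 1.98
ee_pos: [0.5452, 0.1192, 0.3022]
eef_rot: [0.707, 0.707, -0.0, 0.0]
ft_force: [0.5, 1.0, -0.4]
width: 0.0871
```

```bash
cat >> h.py <<'E'
def state():
    s=r.read_state(); print('t',round(s['time'],2),'pos',np.round(s['ee_pos'],4),'q',np.round(s['eef_rot'],3),'w',round(s['width'],4),'F',np.round(s['ft_force'],1)); return s
def reg(p,l,z,minp=.3):
    out=[]
    for d in eyes.regions_of(p,l):
        if d['p']<minp: continue
        (cx,cy),rad=cv2.minEnclosingCircle(np.argwhere(d['region'])[:,::-1].astype(np.float32))
        m=np.argwhere(d['region']).mean(0)[::-1]
        col=p['image'][d['region']].mean(0).round()
        g=ground(p,m,z)
        out.append(g); print(l,round(d['p'],2),'px',m.round(1),'n',d['region'].sum(),'rgb',col,'xy',g[:2].round(4))
    return out
E
python3 - <<'E'
from h import *
state()
p=eyes.camera('wrist'); save(p,'w1.png')
reg(p,'disc1',.018); reg(p,'beaker1',.079)
for l,z in [('disc1_center',.011),('beaker1',.004),('cup_a',.017)]:
    for d in eyes.landmark_of(p,l): print(l,round(d['p'],2),np.round(d['xy']),ground(p,d['xy'],z).round(4)[:2])
E
```

```text
t 1.98 pos [0.5452 0.1192 0.3022] q [ 0.707  0.707 -0.     0.   ] w 0.0871 F [ 0.5  1.  -0.4]
disc1 0.93 px [300.6 181.5] n 465 rgb [150. 131. 112.] xy [0.5656 0.1026]
disc1 0.92 px [404.5 132.2] n 478 rgb [197. 137. 146.] xy [0.7011 0.1685]
disc1 0.86 px [202.9  43. ] n 607 rgb [128. 111.  94.] xy [0.4433 0.2769]
disc1 0.77 px [307.9  31.7] n 561 rgb [164. 144. 123.] xy [0.5725 0.2891]
disc1 0.71 px [209.4 114.3] n 501 rgb [126. 109.  92.] xy [0.4469 0.1912]
disc1 0.6 px [206.4 174.4] n 464 rgb [156. 137. 116.] xy [0.4385 0.1126]
beaker1 0.94 px [316.8 114.9] n 1236 rgb [134. 101.  83.] xy [0.5796 0.1902]
beaker1 0.51 px [423.6  40.1] n 4452 rgb [130. 122. 112.] xy [0.6921 0.2685]
disc1_center 0.66 [210. 112.] [0.446 0.194]
beaker1 0.88 [312. 111.] [0.5805 0.1954]
cup_a 0.95 [258. 260.] [ 0.5049 -0.0135]
cup_a 0.56 [344. 254.] [ 0.6298 -0.0048]
cup_a 0.2 [206.  46.] [0.4472 0.2741]
```

View pics/w1.png

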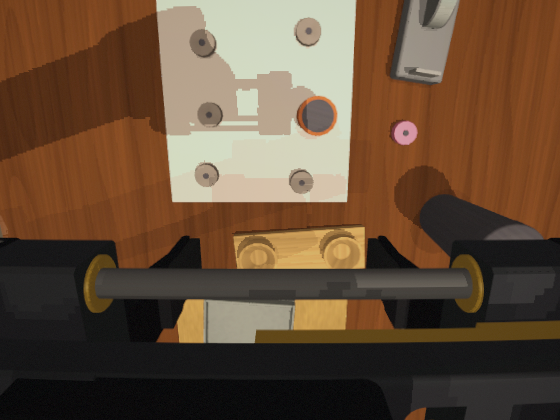

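The wrist view confirms the survey. The near beaker's top is at px (317,116), five grey discs are in view, and a pink decoy is at (405,132). The cups are at (258,258) and (343,252). Next I'll grasp the near beaker with the jaws turned along y.

Request:
play_rows(motion=[[0.2, 0.1, 0.1, 0, 0, -0.11, 100], [0.355, 0.175, 0.2, 0, 0, -0.22, 100], [0.355, 0.175, 0.4, 0, 0, -0.33, 100], [0.355, 0.175, 0.5, 0, 0, -0.44, 100], [0.355, 0.175, 0.6, 0, 0, -0.55, 100]])

```text
time: 2.9
ee_pos: [0.58, 0.1907, 0.1813]
eef_rot: [0.344, 0.939, -0.0, -0.0]
ft_force: [0.4, -0.0, -0.3]
width: 0.0869
```

Request:
play_rows(motion=[[0, 0, 0.0, 0, 0, -0.11, 100], [0, 0, 0.0, 0, 0, -0.22, 100], [0, 0, 0, 0, 0, -0.33, 100], [0, 0, 0, 0, 0, -0.45, 100], [0, 0, 0, 0, 0, -0.45, 100]])

```text
time: 3.52
ee_pos: [0.5801, 0.1906, 0.1823]
eef_rot: [0.001, 1.0, 0.0, -0.0]
ft_force: [-0.2, -0.4, 0.5]
width: 0.0871
```

```bash
python3 - <<'E'
from h import *
state()
p=eyes.camera('wrist'); save(p,'w2.png')
reg(p,'beaker1',.079)
for n in ['scene','side']:
    p=eyes.camera(n)
    for d in eyes.landmark_of(p,'beaker1'): print(n,round(d['p'],2),np.round(d['xy']),ground(p,d['xy'],.004).round(4)[:2])
    reg(p,'beaker1',.045)
E
```

```text
t 3.52 pos [0.5801 0.1906 0.1823] q [ 0.001  1.     0.    -0.   ] w 0.0871 F [-0.2 -0.4  0.5]
beaker1 0.98 px [281.4 201.9] n 2515 rgb [107.  74.  57.] xy [0.5753 0.1898]
beaker1 0.79 px [496.  175.6] n 3765 rgb [120.  77.  55.] xy [0.5535 0.3645]
scene 0.87 [320. 211.] [0.5963 0.1835]
scene 0.64 [272. 278.] [0.7761 0.0526]
scene 0.62 [392. 196.] [0.558  0.3785]
beaker1 0.84 px [396.7 187.2] n 462 rgb [134.  79.  55.] xy [0.5595 0.3807]
beaker1 0.58 px [323.  197.4] n 428 rgb [116.  67.  47.] xy [0.5822 0.1901]
side 0.87 [266. 198.] [0.5801 0.1903]
side 0.82 [249. 163.] [0.5534 0.3638]
beaker1 0.83 px [267.9 186.8] n 378 rgb [156. 101.  74.] xy [0.586  0.1908]
beaker1 0.64 px [249.4 149.4] n 276 rgb [155.  89.  61.] xy [0.5584 0.377 ]
beaker1 0.61 px [349.2 199.4] n 1701 rgb [82. 72. 69.] xy [0.7956 0.096 ]
```

Request:
play_rows(motion=[[0, 0, 0.3, 0, 0, 0, 100], [0, 0, 0.6, 0, 0, 0, 100], [0, 0, 0.74, 0, 0, 0, 100], [0, 0, 0.74, 0, 0, 0, 100]], squeeze=30)

```text
time: 4.42
ee_pos: [0.5785, 0.1905, 0.0325]
eef_rot: [0.0, 1.0, -0.001, -0.002]
ft_force: [0.5, -0.0, 0.8]
width: 0.0868
```

Request:
play_rows(motion=[[0, 0, 0, 0, 0, 0, 30], [0, 0, 0, 0, 0, 0, 30], [0, 0, 0, 0, 0, 0, 30], [0, 0, 0, 0, 0, 0, 30], [0, 0, 0, 0, 0, 0, 30]])

```text
time: 5.05
ee_pos: [0.5801, 0.191, 0.0348]
eef_rot: [0.0, 1.0, -0.0, 0.0]
ft_force: [-0.2, -0.9, -0.2]
width: 0.0449
```

```bash
python3 -c "
from h import *
state()"
```

```text
t 5.05 pos [0.5801 0.191  0.0348] q [ 0.  1. -0.  0.] w 0.0449 F [-0.2 -0.9 -0.2]
```

Request:
play_rows(motion=[[0, 0, -0.25, 0, 0, 0, 30], [0, 0, -0.5, 0, 0, 0, 30], [-0.1, -0.2, -0.8, 0, 0, 0, 30], [-0.3, -0.45, -0.9, 0, 0, 0, 30], [-0.3, -0.45, -0.9, 0, 0, 0, 30]])

```text
time: 5.68
ee_pos: [0.6424, 0.0963, 0.2162]
eef_rot: [0.003, 1.0, -0.001, 0.002]
ft_force: [-0.1, 0.4, -1.5]
width: 0.0433
```

```bash
python3 - <<'E'
from h import *
state()
p=eyes.camera('wrist'); save(p,'w3.png')
import pickle; pickle.dump(p,open('w3.pkl','wb'))
for l,z in [('cup_a',.017),('rest',0),('tray1',.003)]:
    for d in eyes.landmark_of(p,l): print(l,round(d['p'],2),np.round(d['xy']),ground(p,d['xy'],z).round(4)[:2])
E
```

```text
t 5.67 pos [0.6424 0.0963 0.2162] q [ 0.003  1.    -0.001  0.002] w 0.0433 F [-0.1  0.4 -1.5]
cup_a 0.91 [195. 170.] [6.271e-01 3.000e-04]
cup_a 0.68 [177.  52.] [ 0.507  -0.0095]
rest 0.69 [192. 111.] [ 0.5646 -0.0032]
tray1 0.75 [71. 35.] [ 0.4851 -0.1248]
```

View pics/w3.png

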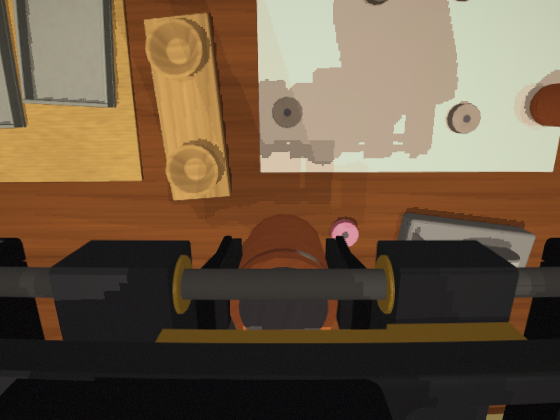

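```bash
python3 - <<'E'
from h import *
import pickle
from scipy.optimize import least_squares
p=pickle.load(open('w3.pkl','rb'))
c=[(146,20),(208,13),(229,195),(173,199)]
G=np.array([ground(p,x,.012)[:2] for x in c]); print(G.round(4), np.linalg.norm(G-np.roll(G,-1,0),axis=1).round(3), G.mean(0).round(4))
# segment rest by flood/colour: distance to wood colour
im=p['image'].astype(int); hsv=cv2.cvtColor(p['image'],cv2.COLOR_RGB2HSV)
print([hsv[y,x] for x,y in [(180,110),(150,120),(235,180),(205,130),(194,168)]])
rg=max(eyes.regions_of(p,'rest'),key=lambda d:d['p'])['region']; np.save('rest.npy',rg)
def outl(q):
    cs,sn=np.cos(q[2]),np.sin(q[2]); out=[]
    m=np.zeros((420,560),np.uint8)
    def P(pts): return np.array([proj(p,[q[0]+cs*a-sn*b,q[1]+sn*a+cs*b,z]) for a,b,z in pts])
    for z in (0,.012): cv2.fillConvexPoly(m,cv2.convexHull(np.round(P([(-.095,-.033,z),(.095,-.033,z),(.095,.033,z),(-.095,.033,z)])*16).astype(np.int32)),1,shift=4)
    for s in (-.06,.06):
        t=np.linspace(0,2*np.pi,40)
        cv2.fillConvexPoly(m,np.round(P([(s+.0285*np.cos(a),.0285*np.sin(a),.032) for a in t])*16).astype(np.int32),1,shift=4)
    return m.astype(bool)
from scipy.optimize import minimize
f=lambda q:(outl(q*np.array([.01,.01,.1]))^rg).sum()
r_=minimize(f,np.array([56.5,-.4,.7]),method='Nelder-Mead',options=dict(initial_simplex=np.array([[56.5,-.4,.7],[57.2,-.4,.7],[56.5,.3,.7],[56.5,-.4,1.2]])))
q=r_.x*np.array([.01,.01,.1]); print(q,r_.fun,rg.sum())
for s in (-.06,.06): print(q[0]+s*np.cos(q[2]),q[1]+s*np.sin(q[2]))
v=p['image'].copy(); e=cv2.Canny(outl(q).astype(np.uint8)*255,50,100)>0; v[e]=[0,255,0]; 
cv2.imwrite('pics/fit.png',cv2.resize(v[0:220,120:260,::-1],(382,600)))
E
```

```text
[[ 0.4754 -0.0398]
 [ 0.4704  0.023 ]
 [ 0.6564  0.0355]
 [ 0.6606 -0.0283]] [0.063 0.186 0.064 0.186] [ 0.5657 -0.0024]
[array([ 18, 145, 201], dtype=uint8), array([ 11, 179, 120], dtype=uint8), array([ 12, 188, 111], dtype=uint8), array([ 18, 146, 194], dtype=uint8), array([ 18, 146, 201], dtype=uint8)]
[ 0.56606435 -0.00341352  0.07231693] 423.0 11722
0.506221169688059 -0.007748753273047892
0.6259075221226928 0.0009217162005501624
```

View pics/fit.png

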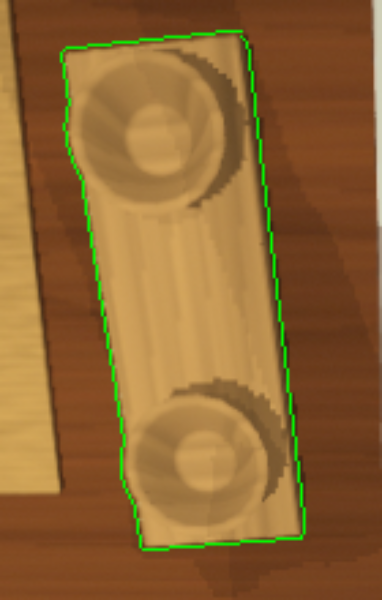

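Request:
play_rows(motion=[[0.07, -0.25, 0, 0, 0, 0, 30], [0.07, -0.5, 0.0, 0, 0, 0, 30], [0.07, -0.5, 0.3, 0, 0, 0, 30], [0.07, -0.5, 0.5, 0, 0, 0, 30], [0.07, -0.5, 0.5, 0, 0, 0, 30]])

```text
time: 6.55
ee_pos: [0.6231, 0.0025, 0.1111]
eef_rot: [-0.001, 1.0, 0.0, -0.004]
ft_force: [0.1, -0.5, -0.5]
width: 0.044
```

Request:
play_rows(motion=[[0, 0, 0, 0, 0, 0, 30], [0, 0, 0, 0, 0, 0, 30]])

```text
time: 6.8
ee_pos: [0.6272, 0.0016, 0.1169]
eef_rot: [-0.0, 1.0, 0.0, 0.002]
ft_force: [-0.2, -0.4, -1.6]
width: 0.0434
```

```bash
python3 -c "
from h import *
state()
p=eyes.camera('side'); save(p,'s1.png')
for d in eyes.landmark_of(p,'beaker1'): print(round(d['p'],2),np.round(d['xy']),ground(p,d['xy'],.08).round(4)[:2])
p=eyes.camera('scene')
for d in eyes.landmark_of(p,'beaker1'): print(round(d['p'],2),np.round(d['xy']),ground(p,d['xy'],.08).round(4)[:2])
"
```

```text
t 6.8 pos [0.6272 0.0016 0.1169] q [-0.     1.     0.     0.002] w 0.0434 F [-0.2 -0.4 -1.6]
0.63 [251. 162.] [0.5499 0.2699]
0.81 [246. 212.] [ 0.6384 -0.0025]
0.57 [392. 195.] [0.6052 0.3536]
```

Request:
play_rows(motion=[[0, 0, 0.15, 0, 0, 0, 30], [0, 0, 0.28, 0, 0, 0, 30], [0, 0, 0.32, 0, 0, 0, 30], [0, 0, 0.335, 0, 0, 0, 30], [0, 0, 0.335, 0, 0, 0, 30]])

```text
time: 7.62
ee_pos: [0.6254, 0.0001, 0.0496]
eef_rot: [0.0, 1.0, -0.001, -0.001]
ft_force: [-10.3, -3.3, 12.8]
width: 0.0434
```

```bash
python3 -c "
from h import *
s=state(); print(s['torque'])"
```

```text
t 7.62 pos [6.254e-01 1.000e-04 4.960e-02] q [ 0.     1.    -0.001 -0.001] w 0.0434 F [-10.3  -3.3  12.8]
[-0.46922356  2.55423158  0.03937   ]
```

Request:
play_rows(motion=[[0.012, -0.003, 0, 0, 0, 0, 30], [0.012, -0.003, 0, 0, 0, 0, 60], [0.012, -0.003, 0, 0, 0, 0, 70], [0.012, -0.003, 0, 0, 0, 0, 90], [0.012, -0.003, 0, 0, 0, 0, 100]])

```text
time: 8.25
ee_pos: [0.6236, 0.0006, 0.0475]
eef_rot: [-0.0, 1.0, 0.0, -0.0]
ft_force: [-0.1, 0.3, 0.1]
width: 0.0733
```

Request:
play_rows(motion=[[0, 0, 0, 0, 0, 0, 100], [0, 0, -0.25, 0, 0, 0, 100], [0, 0, -0.5, 0, 0, 0, 100], [0, 0, -0.75, 0, 0, 0, 100], [0, 0, -0.75, 0, 0, 0, 100]])

```text
time: 8.88
ee_pos: [0.6258, 0.0007, 0.2023]
eef_rot: [0.0, 1.0, 0.0, 0.004]
ft_force: [0.3, 0.1, -0.2]
width: 0.0869
```

```bash
python3 - <<'E'
from h import *
state()
a=eyes.camera('side');b=eyes.camera('scene')
for p in (a,b):
  for d in eyes.landmark_of(p,'beaker1'): print(round(d['p'],2),np.round(d['xy']),ground(p,d['xy'],.017).round(4)[:2])
i=cv2.resize(a['image'][170:290,230:330],(500,600)); j=cv2.resize(b['image'][160:240,205:245],(300,600))
cv2.imwrite('pics/c1.png',np.hstack([i,j])[:,:,::-1])
E
```

```text
t 8.88 pos [0.6258 0.0007 0.2023] q [0.    1.    0.    0.004] w 0.0869 F [ 0.3  0.1 -0.2]
0.79 [247. 161.] [0.5465 0.358 ]
0.74 [294. 242.] [ 0.6221 -0.0052]
0.66 [299. 242.] [ 0.6337 -0.0077]
0.78 [392. 195.] [0.5643 0.3745]
0.74 [243. 204.] [ 0.5735 -0.012 ]
0.71 [247. 225.] [ 0.6376 -0.0026]
```

View pics/c1.png

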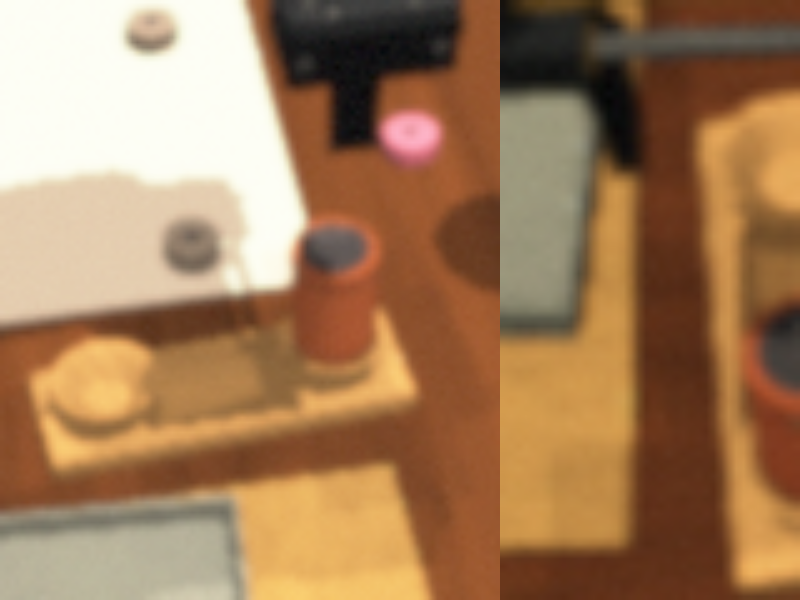

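The first beaker is seated upright in cup_b. Next is the second beaker.

Request:
play_rows(motion=[[0, 0.3, 0, 0, 0, 0, 100], [0.1, 0.6, 0, 0, 0, 0, 100], [0.25, 0.9, 0, 0, 0, 0, 100], [0.25, 1, 0, 0, 0, 0, 100], [0.25, 1, 0, 0, 0, 0, 100]])

```text
time: 9.7
ee_pos: [0.5722, 0.2029, 0.1963]
eef_rot: [-0.002, 1.0, 0.0, -0.001]
ft_force: [-0.5, -0.0, 0.6]
width: 0.0869
```

Request:
play_rows(motion=[[0, 0.3, 0, 0, 0, 0, 100], [0, 0.6, 0, 0, 0, 0, 100], [0, 0.8, 0, 0, 0, 0, 100], [0, 0.82, 0, 0, 0, 0, 100], [0, 0.82, 0, 0, 0, 0, 100]])

```text
time: 10.32
ee_pos: [0.5743, 0.3626, 0.1965]
eef_rot: [0.001, 1.0, -0.001, -0.0]
ft_force: [0.4, -0.5, -0.1]
width: 0.0871
```

```bash
python3 - <<'E'
from h import *
state()
p=eyes.camera('wrist'); save(p,'w4.png')
for d in eyes.regions_of(p,'beaker1'): 
    ys,xs=np.where(d['region']); print(d['p'],len(xs),xs.min(),xs.max(),ys.min(),ys.max())
    hsv=cv2.cvtColor(p['image'],cv2.COLOR_RGB2HSV)
    # dark mouth
    m=d['region']&(hsv[:,:,1]<90); m=np.argwhere(m).mean(0)[::-1]; print('mouth',m,ground(p,m,.079))
for d in eyes.landmark_of(p,'beaker1'): print(round(d['p'],2),np.round(d['xy']),ground(p,d['xy'],.004).round(4)[:2])
reg(p,'disc1',.018)
E
```

```text
t 10.32 pos [0.5743 0.3626 0.1965] q [ 0.001  1.    -0.001 -0.   ] w 0.0871 F [ 0.4 -0.5 -0.1]
0.8 2310 278 329 152 209
mouth [303.55792683 184.38414634] [0.55774949 0.38034742 0.079     ]
0.78 [296. 172.] [0.5603 0.3765]
0.17 [28. 49.] [0.433  0.1061]
disc1 0.97 px [28.5 51.5] n 1040 rgb [134. 116.  98.] xy [0.438  0.1165]
disc1 0.95 px [404.8 169.2] n 787 rgb [184. 115. 124.] xy [0.5545 0.4879]
disc1 0.88 px [288.1  42.9] n 992 rgb [167. 147. 126.] xy [0.4349 0.3678]
disc1 0.87 px [ 41.  180.4] n 844 rgb [146. 128. 109.] xy [0.565  0.1069]
disc1 0.87 px [195.3  52.7] n 967 rgb [160. 140. 120.] xy [0.4429 0.28  ]
disc1 0.84 px [367.5 218.6] n 673 rgb [194. 127. 137.] xy [0.6076 0.4527]
disc1 0.65 px [107.5  58.5] n 1021 rgb [132. 114.  96.] xy [0.4466 0.1948]
disc1 0.65 px [215.2 185.3] n 755 rgb [142. 123. 104.] xy [0.5712 0.2924]
disc1 0.57 px [  1.  232.1] n 27 rgb [92. 65. 36.] xy [0.6233 0.0482]
```

View pics/w4.png

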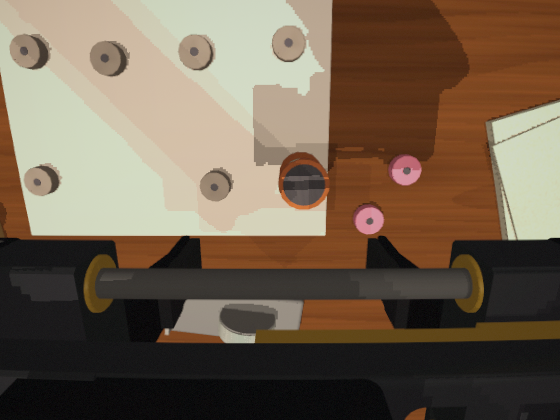

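Request:
play_rows(motion=[[0.075, 0.08, 0.2, 0, 0, 0, 100], [0.075, 0.08, 0.4, 0, 0, 0, 100], [0.075, 0.08, 0.65, 0, 0, 0, 100], [0.075, 0.08, 0.815, 0, 0, 0, 100], [0.075, 0.08, 0.815, 0, 0, 0, 100]])

```text
time: 11.15
ee_pos: [0.5576, 0.3782, 0.0321]
eef_rot: [0.001, 1.0, -0.002, -0.002]
ft_force: [-0.5, 0.8, 0.5]
width: 0.0867
```

Request:
play_rows(motion=[[0, 0, 0, 0, 0, 0, 30], [0, 0, 0, 0, 0, 0, 30], [0, 0, 0, 0, 0, 0, 30], [0, 0, 0, 0, 0, 0, 30], [0, 0, 0, 0, 0, 0, 30]])

```text
time: 11.78
ee_pos: [0.5587, 0.3804, 0.0348]
eef_rot: [0.0, 1.0, 0.0, 0.0]
ft_force: [0.0, -1.5, 0.3]
width: 0.0449
```

Request:
play_rows(motion=[[0, 0, -0.25, 0, 0, 0, 30], [0, 0, -0.4, 0, 0, 0, 30], [0.1, -0.3, -0.5, 0, 0, 0, 30], [0.25, -0.6, -0.5, 0, 0, 0, 30], [0.25, -0.8, -0.5, 0, 0, 0, 30]])

```text
time: 12.4
ee_pos: [0.5072, 0.2186, 0.1348]
eef_rot: [-0.0, 1.0, -0.0, 0.0]
ft_force: [0.5, -0.4, -1.6]
width: 0.044
```

```bash
python3 - <<'E'
from h import *
state()
p=eyes.camera('side'); save(p,'s3.png')
for d in eyes.landmark_of(p,'beaker1'): print(round(d['p'],2),np.round(d['xy']),ground(p,d['xy'],.104).round(4)[:2])
E
```

```text
t 12.4 pos [0.5072 0.2186 0.1348] q [-0.  1. -0.  0.] w 0.044 F [ 0.5 -0.4 -1.6]
0.83 [294. 243.] [ 0.6049 -0.0908]
0.52 [235. 168.] [0.5015 0.2153]
0.49 [220. 206.] [0.4463 0.0681]
```

Request:
play_rows(motion=[[0.018, -0.3, 0, 0, 0, 0, 30], [0.018, -0.6, 0, 0, 0, 0, 30], [0.018, -0.9, 0, 0, 0, 0, 30], [0.018, -1, 0, 0, 0, 0, 30], [0.018, -1, 0, 0, 0, 0, 30]])

```text
time: 13.12
ee_pos: [0.5051, 0.0191, 0.1346]
eef_rot: [0.001, 1.0, -0.0, 0.0]
ft_force: [-0.3, 0.2, -1.3]
width: 0.043
```

Request:
play_rows(motion=[[0, -0.145, 0, 0, 0, 0, 30], [0, -0.145, 0.1, 0, 0, 0, 30], [0, -0.145, 0.1, 0, 0, 0, 30], [0, -0.145, 0.1, 0, 0, 0, 30]])

```text
time: 13.62
ee_pos: [0.5054, -0.0071, 0.1151]
eef_rot: [-0.001, 1.0, 0.0, 0.0]
ft_force: [0.5, -0.5, -0.8]
width: 0.0432
```

```bash
python3 - <<'E'
from h import *
state()
E
```

```text
t 13.62 pos [ 0.5054 -0.0071  0.1151] q [-0.001  1.     0.     0.   ] w 0.0432 F [ 0.5 -0.5 -0.8]
```

Request:
play_rows(motion=[[0, -0.006, 0.15, 0, 0, 0, 30], [0, -0.006, 0.26, 0, 0, 0, 30], [0, -0.006, 0.31, 0, 0, 0, 30], [0, -0.006, 0.325, 0, 0, 0, 30], [0, -0.006, 0.325, 0, 0, 0, 30]])

```text
time: 14.25
ee_pos: [0.5056, -0.0096, 0.0503]
eef_rot: [-0.0, 1.0, 0.0, 0.001]
ft_force: [0.0, -0.1, -0.9]
width: 0.0435
```

```bash
python3 - <<'E'
from h import *
state()
E
```

```text
t 14.25 pos [ 0.5056 -0.0096  0.0503] q [-0.     1.     0.     0.001] w 0.0435 F [ 0.  -0.1 -0.9]
```

Request:
play_rows(motion=[[0, 0, 0.01, 0, 0, 0, 30], [0, 0, 0.01, 0, 0, 0, 60], [0, 0, 0.01, 0, 0, 0, 70], [0, 0, 0.01, 0, 0, 0, 100], [0, 0, 0.01, 0, 0, 0, 100]])

```text
time: 14.88
ee_pos: [0.505, -0.0098, 0.0476]
eef_rot: [0.0, 1.0, -0.0, 0.0]
ft_force: [0.2, 0.3, 0.0]
width: 0.0729
```

Request:
play_rows(motion=[[0, 0, 0, 0, 0, 0, 100], [0, 0, -0.25, 0, 0, 0, 100], [0, 0, -0.5, 0, 0, 0, 100], [0, 0, -0.75, 0, 0, 0, 100], [0, 0, -0.8, 0, 0, 0.1, 100]])

```text
time: 15.5
ee_pos: [0.5066, -0.0097, 0.2113]
eef_rot: [0.08, 0.997, 0.0, 0.003]
ft_force: [0.3, -1.0, -0.9]
width: 0.087
```

Request:
play_rows(motion=[[0, 0, 0, 0, 0, 0.11, 100], [0, 0, 0, 0, 0, 0.22, 100], [0, 0, 0, 0, 0, 0.33, 100], [0, 0, 0, 0, 0, 0.44, 100], [0, 0, 0, 0, 0, 0.55, 100]])

```text
time: 16.12
ee_pos: [0.505, -0.0098, 0.2075]
eef_rot: [0.491, 0.871, -0.0, -0.0]
ft_force: [-0.2, 0.5, -0.8]
width: 0.087
```

Request:
play_rows(motion=[[0, 0, 0, 0, 0, 0.11, 100], [0, 0, 0, 0, 0, 0.22, 100], [0, 0, 0, 0, 0, 0.33, 100], [0, 0, 0, 0, 0, 0.35, 100], [0, 0, 0, 0, 0, 0.35, 100]])

```text
time: 16.75
ee_pos: [0.505, -0.0098, 0.2075]
eef_rot: [0.706, 0.708, 0.0, -0.0]
ft_force: [0.0, -0.5, -0.0]
width: 0.0872
```

```bash
python3 - <<'E'
from h import *
state()
a=eyes.camera('side');b=eyes.camera('scene');w=eyes.camera('wrist');save(w,'w5.png')
i=cv2.resize(a['image'][180:340,210:350],(525,600)); j=cv2.resize(w['image'],(800,600))[:,:275]
cv2.imwrite('pics/c2.png',np.hstack([i,j])[:,:,::-1])
for p in (a,b):
  for d in eyes.landmark_of(p,'beaker1'): print(round(d['p'],2),np.round(d['xy']),ground(p,d['xy'],.017).round(4)[:2])
for d in eyes.landmark_of(b,'tray1')+eyes.landmark_of(a,'tray1'): print(d['p'],d['xy'])
E
```

```text
t 16.75 pos [ 0.505  -0.0098  0.2075] q [ 0.706  0.708  0.    -0.   ] w 0.0872 F [ 0.  -0.5 -0. ]
0.72 [250. 249.] [ 0.5079 -0.009 ]
0.58 [294. 240.] [0.623  0.0008]
0.85 [243. 181.] [ 0.5012 -0.0135]
0.66 [248. 224.] [6.343e-01 4.000e-04]
0.68 [360.4, 202.6]
0.64 [158.2, 192.6]
0.62 [198.6, 180.3]
0.82 [267.2, 326.5]
0.74 [218.1, 223.5]
0.55 [249.2, 290.6]
```

View pics/c2.png

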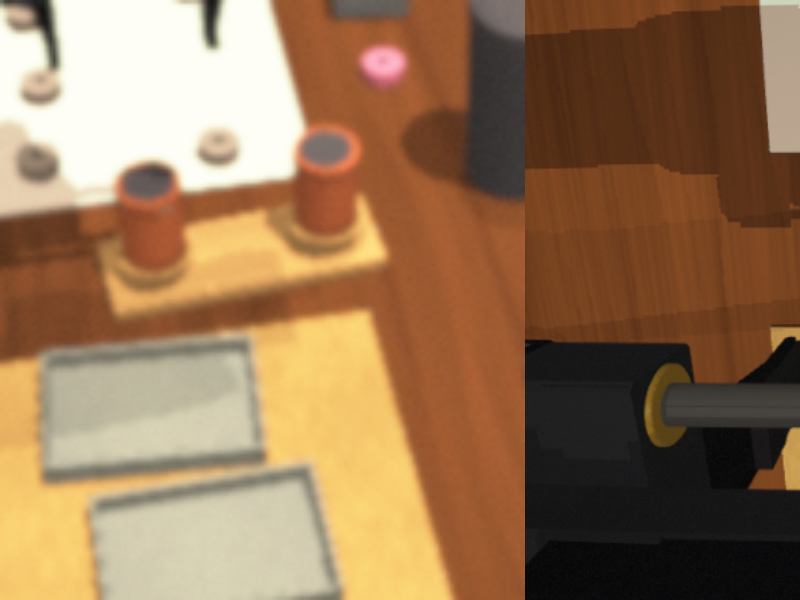

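Both beakers are seated, with the rims around them and no visible tilt. Now I'll measure the trays from above.

Request:
play_rows(motion=[[-0.3, 0, -0.25, 0, 0, 0, 100], [-0.6, 0, -0.3, 0, 0, 0, 100], [-0.9, 0.05, -0.3, 0, 0, 0, 100], [-1, 0.05, -0.3, 0, 0, 0, 100], [-1, 0.05, -0.3, 0, 0, 0, 100]])

```text
time: 17.73
ee_pos: [0.5144, -0.2125, 0.2672]
eef_rot: [0.709, 0.706, -0.0, -0.0]
ft_force: [1.2, 1.3, 0.0]
width: 0.0872
```

Request:
play_rows(motion=[[-0.25, 0, 0, 0, 0, 0, 50], [-0.45, 0, 0, 0, 0, 0, 50], [-0.45, 0, 0, 0, 0, 0, 50], [-0.45, 0, 0, 0, 0, 0, 50], [-0.45, 0, 0, 0, 0, 0, 50]])

```text
time: 18.35
ee_pos: [0.5156, -0.298, 0.2677]
eef_rot: [0.706, 0.708, 0.0, -0.0]
ft_force: [-0.7, 0.5, -0.0]
width: 0.0469
```

```bash
python3 - <<'E'
from h import *
state()
p=eyes.camera('wrist'); save(p,'w6.png')
import pickle; pickle.dump(p,open('w6.pkl','wb'))
for d in eyes.regions_of(p,'tray1'):
    c=max(cv2.findContours(d['region'].astype(np.uint8),0,2)[0],key=cv2.contourArea)[:,0,:]
    rect=cv2.minAreaRect(c.astype(np.float32)); 
    G=np.array([ground(p,x,.021)[:2] for x in c.astype(float)],np.float32)
    R=cv2.minAreaRect(G); print(round(d['p'],2),np.array(R[0]).round(4),np.array(R[1]).round(4),round(R[2],1),rect)
for d in eyes.landmark_of(p,'tray1'): print('lm',round(d['p'],2),np.round(d['xy']),ground(p,d['xy'],.003).round(4)[:2])
E
```

```text
t 18.35 pos [ 0.5156 -0.298   0.2677] q [ 0.706  0.708  0.    -0.   ] w 0.0469 F [-0.7  0.5 -0. ]
0.81 [ 0.4872 -0.1389] [0.0786 0.1387] 87.0 ((262.0, 37.0), (74.0, 126.0), 90.0)
0.56 [ 0.5102 -0.2396] [0.1388 0.0932] 0.2 ((281.0, 125.0), (80.0, 118.0), 90.0)
lm 0.8 [280. 126.] [ 0.5083 -0.2403]
lm 0.78 [263.  28.] [ 0.4891 -0.1284]
```

View pics/w6.png

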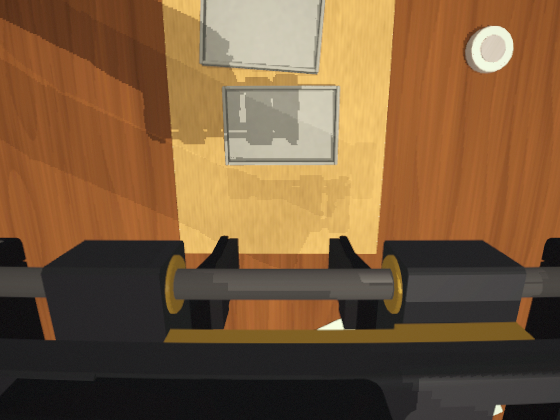

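The far tray is centred near (.510,-.240) with yaw about 0, at px (281,125). The near tray is at about (.488,-.130) with yaw about -3°. I'll go back over the pad and measure the discs by their dark centre spots.

Request:
play_rows(motion=[[0.3, 0, -0.1, 0, 0, 0, 60], [0.6, -0.05, -0.3, 0, 0, 0, 60], [0.9, -0.05, -0.3, 0, 0, 0, 60], [1, -0.05, -0.3, 0, 0, 0, 60]])

```text
time: 19.0
ee_pos: [0.5052, -0.0955, 0.3289]
eef_rot: [0.705, 0.709, 0.001, 0.001]
ft_force: [-0.1, -0.6, 0.3]
width: 0.0523
```

Request:
play_rows(motion=[[0.3, 0, 0, 0, 0, 0, 60], [0.6, 0, 0, 0, 0, 0, 60], [0.9, 0, 0, 0, 0, 0, 60], [1, 0, 0, 0, 0, 0, 60]])

```text
time: 19.5
ee_pos: [0.504, 0.1049, 0.3278]
eef_rot: [0.705, 0.709, 0.001, -0.0]
ft_force: [0.3, -1.3, -1.2]
width: 0.0522
```

Request:
play_rows(motion=[[0.25, 0, 0, 0, 0, 0, 60], [0.25, 0, 0, 0, 0, 0, 60], [0.25, 0, 0, 0, 0, 0, 60]])

```text
time: 19.88
ee_pos: [0.5049, 0.15, 0.3276]
eef_rot: [0.707, 0.707, -0.0, 0.0]
ft_force: [0.0, 0.1, 0.2]
width: 0.0522
```

```bash
cat >> h.py <<'E'
def discs(p,z=.018,minp=.25,show=True):
    """grey discs: centroid of the dark spot inside each region -> world"""
    hsv=cv2.cvtColor(p['image'],cv2.COLOR_RGB2HSV); v=cv2.cvtColor(p['image'],cv2.COLOR_RGB2GRAY).astype(float); out=[]
    for d in eyes.regions_of(p,'disc1'):
        rg=d['region']; n=rg.sum()
        if d['p']<minp or n<120: continue
        ctr=np.array(d['xy']); pink=p['image'][rg].mean(0)
        er=cv2.erode(rg.astype(np.uint8),np.ones((3,3)),iterations=max(1,int(np.sqrt(n)/8)))>0
        th=np.median(v[er])*.8; w=np.where(er&(v<th),np.median(v[er])-v,0)
        ys,xs=np.indices(w.shape); 
        sp=np.array([(w*xs).sum(),(w*ys).sum()])/max(w.sum(),1e-6)
        g=ground(p,sp,z)[:2]; c=np.argwhere(rg).mean(0)[::-1]; g2=ground(p,c,z-.005)[:2]
        ispink=pink[0]-pink[1]>35
        if show: print('PINK' if ispink else 'disc',round(d['p'],2),'n',n,'px',sp.round(1),'spot',g.round(4),'body',g2.round(4))
        if not ispink: out.append(g)
    return out
E
python3 - <<'E'
from h import *
state()
p=eyes.camera('wrist'); save(p,'w7.png'); discs(p)
E
```

```text
t 19.88 pos [0.5049 0.15   0.3276] q [ 0.707  0.707 -0.     0.   ] w 0.0522 F [0.  0.1 0.2]
disc 0.87 n 468 px [337.2  60.5] spot [0.5728 0.2906] body [0.572  0.2908]
disc 0.76 n 347 px [327.9 200. ] spot [0.5668 0.1011] body [0.5672 0.1016]
disc 0.61 n 247 px [236.8   6.9] spot [0.4428 0.3552] body [0.4349 0.3593]
disc 0.58 n 360 px [238.3 193.4] spot [0.4369 0.111 ] body [0.4367 0.1113]
disc 0.57 n 497 px [236.8  74.2] spot [0.4403 0.2735] body [0.4414 0.2782]
disc 0.56 n 395 px [244.3 134.2] spot [0.4481 0.195 ] body [0.4461 0.192 ]
```

Request:
play_rows(motion=[[-0.1, -0.17, 0.25, 0, 0, 0, 60], [-0.195, -0.34, 0.5, 0, 0, 0, 60], [-0.195, -0.34, 0.8, 0, 0, 0, 60], [-0.195, -0.34, 1, 0, 0, 0, 60], [-0.195, -0.34, 1, 0, 0, 0, 60]], squeeze=20)

```text
time: 20.6
ee_pos: [0.4353, 0.1098, 0.1256]
eef_rot: [0.708, 0.707, -0.002, -0.001]
ft_force: [-0.9, -0.2, 0.8]
width: 0.0522
```

```bash
python3 - <<'E'
from h import *
state()
p=eyes.camera('wrist'); save(p,'w8.png'); discs(p)
E
```

```text
t 20.6 pos [0.4353 0.1098 0.1256] q [ 0.708  0.707 -0.002 -0.001] w 0.0522 F [-0.9 -0.2  0.8]
disc 0.8 n 1304 px [300.9 104.2] spot [0.4457 0.1893] body [0.4461 0.1913]
disc 0.77 n 1089 px [290.8 200.2] spot [0.4382 0.1128] body [0.437  0.1113]
disc 0.76 n 1248 px [438.6 211.5] spot [0.5628 0.1029] body [0.566  0.1014]
```

Request:
play_rows(motion=[[0, 0, 0.25, 0, 0, 0, 60], [0, 0, 0.5, 0, 0, 0, 60], [0, 0, 0.6, 0, 0, 0, 60], [0, 0, 0.605, 0, 0, 0, 60], [0, 0, 0.605, 0, 0, 0, 20]])

```text
time: 21.32
ee_pos: [0.4388, 0.1116, 0.0085]
eef_rot: [0.707, 0.707, 0.001, 0.001]
ft_force: [0.7, -0.4, -0.1]
width: 0.0476
```

Request:
play_rows(motion=[[0, 0, 0, 0, 0, 0, 20], [0, 0, 0, 0, 0, 0, 20], [0, 0, 0, 0, 0, 0, 20], [0, 0, -0.25, 0, 0, 0, 20], [0, 0, -0.5, 0, 0, 0, 20]])

```text
time: 21.95
ee_pos: [0.4365, 0.1112, 0.1078]
eef_rot: [0.707, 0.707, -0.0, -0.0]
ft_force: [0.8, 0.0, -0.3]
width: 0.0314
```

```bash
python3 - <<'E'
from h import *
state()
E
```

```text
t 21.95 pos [0.4365 0.1112 0.1078] q [ 0.707  0.707 -0.    -0.   ] w 0.0314 F [ 0.8  0.  -0.3]
```

Request:
play_rows(motion=[[-0.2, 0, -0.25, 0, 0, 0, 20], [-0.5, 0, -0.25, 0, 0, 0, 20], [-0.8, 0.115, -0.25, 0, 0, 0, 20], [-1, 0.115, -0.25, 0, 0, 0, 20], [-1, 0.115, -0.25, 0, 0, 0, 20]])

```text
time: 22.58
ee_pos: [0.4596, -0.092, 0.1566]
eef_rot: [0.709, 0.705, -0.0, 0.0]
ft_force: [-0.7, 1.0, -0.1]
width: 0.0312
```

Request:
play_rows(motion=[[-0.3, 0, 0, 0, 0, 0, 20], [-0.3, 0, 0, 0, 0, 0, 20], [-0.3, 0, 0, 0, 0, 0, 20]])

```text
time: 22.95
ee_pos: [0.4601, -0.1476, 0.1566]
eef_rot: [0.707, 0.707, 0.0, -0.0]
ft_force: [-0.2, 0.8, -0.3]
width: 0.0311
```

```bash
cat >> h.py <<'E'
def trays(p):
    for d in eyes.regions_of(p,'tray1'):
        if d['p']<.3: continue
        c=max(cv2.findContours(d['region'].astype(np.uint8),0,2)[0],key=cv2.contourArea)[:,0,:]
        G=np.array([ground(p,x,.021)[:2] for x in c.astype(float)],np.float32)
        R=cv2.minAreaRect(G); print('tray',round(d['p'],2),np.array(R[0]).round(4),np.array(R[1]).round(4),round(R[2],1),'px',c.min(0),c.max(0),'ylim',G[:,1].min().round(4),G[:,1].max().round(4))
    for d in eyes.landmark_of(p,'tray1'): print('lm',round(d['p'],2),np.round(d['xy']),ground(p,d['xy'],.003).round(4)[:2])
E
python3 - <<'E'
from h import *
state()
p=eyes.camera('wrist'); save(p,'w9.png'); trays(p)
E
```

```text
t 22.95 pos [ 0.4601 -0.1476  0.1566] q [ 0.707  0.707  0.    -0.   ] w 0.0311 F [-0.2  0.8 -0.3]
tray 0.95 [ 0.4692 -0.2691] [0.029  0.0552] 90.0 px [268 300] [322 325] ylim -0.2836 -0.2546
tray 0.94 [ 0.4871 -0.1267] [0.0929 0.1367] 85.7 px [239 115] [399 227] ylim -0.1776 -0.0761
lm 0.81 [317. 169.] [ 0.4893 -0.1257]
```

View pics/w9.png

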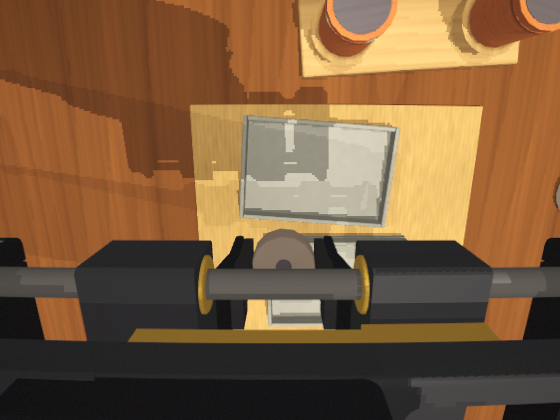

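Request:
play_rows(motion=[[0.017, -0.005, 0.25, 0, 0, 0, 20], [0.017, -0.005, 0.5, 0, 0, 0, 20], [0.017, -0.005, 0.68, 0, 0, 0, 20], [0.017, -0.005, 0.725, 0, 0, 0, 20], [0.017, -0.005, 0.725, 0, 0, 0, 20]])

```text
time: 23.72
ee_pos: [0.4594, -0.1449, 0.012]
eef_rot: [0.707, 0.707, 0.0, -0.0]
ft_force: [-0.7, -0.4, 0.7]
width: 0.0318
```

Request:
play_rows(motion=[[0, 0, 0, 0, 0, 0, 43], [0, 0, 0, 0, 0, 0, 43], [0, 0, 0, 0, 0, 0, 43], [0, 0, -0.25, 0, 0, 0, 43], [0, 0, -0.5, 0, 0, 0, 43]])

```text
time: 24.35
ee_pos: [0.4586, -0.1453, 0.1128]
eef_rot: [0.707, 0.707, -0.0, -0.0]
ft_force: [0.4, -0.4, 0.4]
width: 0.0374
```

```bash
python3 - <<'E'
from h import *
state()
p=eyes.camera('wrist'); save(p,'w10.png'); discs(p,.021); trays(p)
E
```

```text
t 24.35 pos [ 0.4586 -0.1453  0.1128] q [ 0.707  0.707 -0.    -0.   ] w 0.0374 F [ 0.4 -0.4  0.4]
disc 0.83 n 1316 px [283.4 207.3] spot [ 0.4558 -0.1438] body [ 0.456  -0.1445]
disc 0.67 n 19120 px [309.1 164.2] spot [ 0.4753 -0.1099] body [ 0.4886 -0.1226]
tray 0.9 [ 0.4685 -0.2397] [0.0542 0.0278] 0.0 px [267 300] [329 328] ylim -0.2536 -0.2258
tray 0.82 [ 0.4872 -0.1269] [0.0934 0.1379] 85.9 px [234 118] [421 244] ylim -0.1747 -0.0758
tray 0.34 [ 0.5611 -0.02  ] [0.1856 0.049 ] 1.1 px [301   0] [559  75] ylim -0.0459 0.0054
lm 0.73 [323. 180.] [ 0.4887 -0.1255]
```

Request:
play_rows(motion=[[0.15, 0, -0.25, 0, 0, 0, 50], [0.45, 0, -0.25, 0, 0, 0, 60], [0.75, -0.06, -0.25, 0, 0, 0, 60], [1, -0.06, -0.25, 0, 0, 0, 60], [1, -0.06, -0.25, 0, 0, 0, 60]])

```text
time: 25.18
ee_pos: [0.446, 0.0582, 0.1604]
eef_rot: [0.705, 0.709, -0.0, -0.001]
ft_force: [-0.3, -1.0, -0.3]
width: 0.0521
```

Request:
play_rows(motion=[[0.3, 0, 0, 0, 0, 0, 60], [0.6, 0, 0, 0, 0, 0, 60], [0.685, 0, 0.1, 0, 0, 0, 60], [0.685, 0, 0.15, 0, 0, 0, 60], [0.685, 0, 0.15, 0, 0, 0, 60]])

```text
time: 25.8
ee_pos: [0.4467, 0.1894, 0.1303]
eef_rot: [0.708, 0.706, -0.001, -0.0]
ft_force: [0.3, -1.2, 0.3]
width: 0.052
```

```bash
python3 - <<'E'
from h import *
state()
p=eyes.camera('wrist'); save(p,'w11.png'); discs(p)
E
```

```text
t 25.8 pos [0.4467 0.1894 0.1303] q [ 0.708  0.706 -0.001 -0.   ] w 0.052 F [ 0.3 -1.2  0.3]
disc 0.8 n 1546 px [443.7  77.2] spot [0.5684 0.2897] body [0.5721 0.2907]
disc 0.73 n 1107 px [284.5 197. ] spot [0.4446 0.1939] body [0.4457 0.192 ]
PINK 0.73 n 363 px [0. 0.] spot [0.2282 0.3492] body [0.6861 0.1701]
disc 0.64 n 1282 px [280.3  98.3] spot [0.4414 0.2735] body [0.4415 0.2785]
```

Request:
play_rows(motion=[[0.005, -0.005, 0.25, 0, 0, 0, 60], [0.005, -0.005, 0.5, 0, 0, 0, 60], [0.005, -0.005, 0.61, 0, 0, 0, 60], [0.005, -0.005, 0.626, 0, 0, 0, 60], [0.005, -0.005, 0.626, 0, 0, 0, 20]])

```text
time: 26.52
ee_pos: [0.4469, 0.1924, 0.0075]
eef_rot: [0.707, 0.707, 0.001, 0.0]
ft_force: [-0.1, 0.0, 0.1]
width: 0.0477
```

Request:
play_rows(motion=[[0, 0, 0, 0, 0, 0, 20], [0, 0, 0, 0, 0, 0, 20], [0, 0, 0, 0, 0, 0, 20], [0, 0, -0.25, 0, 0, 0, 20], [0, 0, -0.5, 0, 0, 0, 20]])

```text
time: 27.15
ee_pos: [0.4455, 0.1926, 0.1076]
eef_rot: [0.707, 0.707, -0.0, -0.0]
ft_force: [1.3, 0.6, -0.0]
width: 0.0315
```

Request:
play_rows(motion=[[-0.15, 0, -0.25, 0, 0, 0, 20], [-0.4, 0, -0.25, 0, 0, 0, 20], [-0.7, 0.1, -0.25, 0, 0, 0, 20], [-1, 0.2, -0.25, 0, 0, 0, 20], [-1, 0.2, -0.25, 0, 0, 0, 20]])

```text
time: 27.78
ee_pos: [0.4866, -0.0124, 0.1564]
eef_rot: [0.71, 0.704, -0.0, 0.001]
ft_force: [-0.4, 1.0, -0.6]
width: 0.0314
```

```bash
python3 - <<'E'
from h import *
state()
E
```

```text
t 27.77 pos [ 0.4866 -0.0124  0.1564] q [ 0.71   0.704 -0.     0.001] w 0.0314 F [-0.4  1.  -0.6]
```

Request:
play_rows(motion=[[-0.3, 0, 0, 0, 0, 0, 20], [-0.6, -0.012, 0, 0, 0, 0, 20], [-0.9, -0.012, 0, 0, 0, 0, 20], [-1, -0.012, 0, 0, 0, 0, 20]])

```text
time: 28.28
ee_pos: [0.4829, -0.2106, 0.1565]
eef_rot: [0.708, 0.706, -0.0, 0.0]
ft_force: [0.9, 0.7, -0.7]
width: 0.0312
```

Request:
play_rows(motion=[[-0.26, 0, 0, 0, 0, 0, 20], [-0.26, 0, 0, 0, 0, 0, 20], [-0.26, 0, 0, 0, 0, 0, 20]])

```text
time: 28.65
ee_pos: [0.4839, -0.2581, 0.1563]
eef_rot: [0.707, 0.707, 0.0, -0.0]
ft_force: [-0.4, -0.4, -0.9]
width: 0.0313
```

```bash
python3 - <<'E'
from h import *
state()
p=eyes.camera('wrist'); save(p,'w12.png'); trays(p); discs(p,.021)
E
```

```text
t 28.65 pos [ 0.4839 -0.2581  0.1563] q [ 0.707  0.707  0.    -0.   ] w 0.0313 F [-0.4 -0.4 -0.9]
tray 0.91 [ 0.4867 -0.1348] [0.0838 0.1386] 87.0 px [206   0] [378 107] ylim -0.1798 -0.0964
tray 0.57 [ 0.5093 -0.2392] [0.0952 0.1378] 89.5 px [237 121] [394 226] ylim -0.2869 -0.1916
lm 0.97 [313. 172.] [ 0.5096 -0.2391]
lm 0.84 [292.  43.] [ 0.4886 -0.1258]
disc 0.97 n 1210 px [252.   64.4] spot [ 0.4551 -0.1458] body [ 0.4558 -0.1457]
disc 0.91 n 1913 px [283.3 262.6] spot [ 0.481  -0.3242] body [ 0.4812 -0.3154]
```

Request:
play_rows(motion=[[-0.005, -0.005, 0.25, 0, 0, 0, 20], [-0.005, -0.005, 0.5, 0, 0, 0, 20], [-0.005, -0.005, 0.68, 0, 0, 0, 20], [-0.005, -0.005, 0.725, 0, 0, 0, 20], [-0.005, -0.005, 0.725, 0, 0, 0, 20]])

```text
time: 29.48
ee_pos: [0.483, -0.26, 0.0119]
eef_rot: [0.707, 0.707, 0.0, 0.0]
ft_force: [-0.2, -0.6, -0.7]
width: 0.0314
```

Request:
play_rows(motion=[[0, 0, 0, 0, 0, 0, 43], [0, 0, 0, 0, 0, 0, 43], [0, 0, 0, 0, 0, 0, 43], [0, 0, -0.25, 0, 0, 0, 43], [0, 0, -0.5, 0, 0, 0, 43]])

```text
time: 30.1
ee_pos: [0.4823, -0.2602, 0.1125]
eef_rot: [0.707, 0.707, -0.0, -0.0]
ft_force: [0.5, 0.1, 0.6]
width: 0.0376
```

```bash
python3 - <<'E'
from h import *
state()
p=eyes.camera('wrist'); save(p,'w13.png'); trays(p); discs(p,.021)
E
```

```text
t 30.1 pos [ 0.4823 -0.2602  0.1125] q [ 0.707  0.707 -0.    -0.   ] w 0.0376 F [0.5 0.1 0.6]
tray 0.67 [ 0.4868 -0.1418] [0.0682 0.1371] 86.7 px [196   0] [396 102] ylim -0.1793 -0.1116
tray 0.57 [ 0.5094 -0.2386] [0.1369 0.093 ] 0.1 px [231 120] [416 239] ylim -0.2852 -0.1921
lm 0.86 [297.  30.] [ 0.4899 -0.127 ]
lm 0.56 [322. 177.] [ 0.5113 -0.2382]
disc 0.91 n 1723 px [244.   52.3] spot [ 0.4519 -0.1456] body [ 0.4559 -0.1454]
disc 0.88 n 1256 px [283.4 208.5] spot [ 0.4795 -0.2596] body [ 0.4796 -0.2606]
```

Round 1 is dealt. Next I'll fetch the disc near (.4415,.2765) for the near tray.

Request:
play_rows(motion=[[0.15, 0, -0.25, 0, 0, 0, 50], [0.45, -0.1, -0.25, 0, 0, 0, 60], [0.75, -0.2, -0.25, 0, 0, 0, 60], [1, -0.2, -0.25, 0, 0, 0, 60]])

```text
time: 30.8
ee_pos: [0.4407, -0.0586, 0.1602]
eef_rot: [0.707, 0.707, -0.001, -0.001]
ft_force: [1.4, -0.4, -0.8]
width: 0.0514
```

Request:
play_rows(motion=[[0.3, 0, 0, 0, 0, 0, 60], [0.6, 0, 0, 0, 0, 0, 60], [0.9, 0, 0, 0, 0, 0, 60], [1, 0, 0, 0, 0, 0, 60]])

```text
time: 31.3
ee_pos: [0.4413, 0.1433, 0.1603]
eef_rot: [0.705, 0.709, -0.0, -0.001]
ft_force: [-0.1, -1.9, -0.2]
width: 0.0523
```

Request:
play_rows(motion=[[0.3, 0, 0, 0, 0, 0, 60], [0.6, 0, 0, 0, 0, 0, 60], [0.67, 0, 0.15, 0, 0, 0, 60], [0.67, 0, 0.15, 0, 0, 0, 60], [0.67, 0, 0.15, 0, 0, 0, 60]])

```text
time: 31.92
ee_pos: [0.4428, 0.2725, 0.1313]
eef_rot: [0.707, 0.707, -0.001, 0.0]
ft_force: [0.3, 0.1, 0.5]
width: 0.0522
```

```bash
python3 - <<'E'
from h import *
state()
p=eyes.camera('wrist'); save(p,'w14.png'); discs(p)
E
```

```text
t 31.93 pos [0.4428 0.2725 0.1313] q [ 0.707  0.707 -0.001  0.   ] w 0.0522 F [0.3 0.1 0.5]
disc 0.92 n 1181 px [436.7 179.4] spot [0.5686 0.2919] body [0.572  0.2915]
disc 0.76 n 1084 px [283.7 194.2] spot [0.4402 0.2793] body [0.4413 0.2793]
```

Request:
play_rows(motion=[[0.027, -0.005, 0.25, 0, 0, 0, 60], [0.027, -0.005, 0.5, 0, 0, 0, 60], [0.027, -0.005, 0.61, 0, 0, 0, 60], [0.027, -0.005, 0.626, 0, 0, 0, 60], [0.027, -0.005, 0.626, 0, 0, 0, 20]])

```text
time: 32.65
ee_pos: [0.4426, 0.2791, 0.0074]
eef_rot: [0.707, 0.707, 0.001, 0.0]
ft_force: [0.3, -0.1, -0.4]
width: 0.0478
```

Request:
play_rows(motion=[[0, 0, 0, 0, 0, 0, 20], [0, 0, 0, 0, 0, 0, 20], [0, 0, 0, 0, 0, 0, 20], [0, 0, -0.25, 0, 0, 0, 20], [0, 0, -0.5, 0, 0, 0, 20]])

```text
time: 33.28
ee_pos: [0.4412, 0.2789, 0.1074]
eef_rot: [0.707, 0.707, -0.0, -0.0]
ft_force: [1.7, -0.2, -0.3]
width: 0.0315
```

Request:
play_rows(motion=[[-0.15, 0, -0.25, 0, 0, 0, 20], [-0.4, 0, -0.25, 0, 0, 0, 20], [-0.7, 0.1, -0.25, 0, 0, 0, 20], [-1, 0.2, -0.25, 0, 0, 0, 20], [-1, 0.2, -0.25, 0, 0, 0, 20]])

```text
time: 33.9
ee_pos: [0.4826, 0.074, 0.1563]
eef_rot: [0.71, 0.704, -0.0, 0.001]
ft_force: [0.5, 0.8, -0.5]
width: 0.0314
```

```bash
python3 - <<'E'
from h import *
state()
p=eyes.camera('side'); discs(p)
E
```

```text
t 33.9 pos [0.4826 0.074  0.1563] q [ 0.71   0.704 -0.     0.001] w 0.0314 F [ 0.5  0.8 -0.5]
disc 0.73 n 142 px [235.7 298. ] spot [ 0.4543 -0.1573] body [ 0.458 -0.145]
disc 0.48 n 181 px [253.5 340.2] spot [ 0.4793 -0.2761] body [ 0.482  -0.2638]
```

Request:
play_rows(motion=[[-0.3, 0.05, 0, 0, 0, 0, 20], [-0.6, 0.1, 0, 0, 0, 0, 20], [-0.9, 0.16, 0, 0, 0, 0, 20], [-1, 0.16, 0, 0, 0, 0, 20]])

```text
time: 34.5
ee_pos: [0.5139, -0.1233, 0.1561]
eef_rot: [0.708, 0.706, -0.0, 0.0]
ft_force: [-0.8, 0.1, -0.1]
width: 0.0313
```

Request:
play_rows(motion=[[-0.14, 0, 0, 0, 0, 0, 20], [-0.14, 0, 0.2, 0, 0, 0, 20], [-0.14, 0, 0.2, 0, 0, 0, 20], [-0.14, 0, 0.2, 0, 0, 0, 20]])

```text
time: 35.0
ee_pos: [0.5144, -0.1476, 0.1173]
eef_rot: [0.706, 0.708, 0.0, 0.0]
ft_force: [-0.8, 0.6, -0.2]
width: 0.0312
```

```bash
python3 - <<'E'
from h import *
state()
p=eyes.camera('wrist'); save(p,'w15.png'); trays(p); discs(p,.021)
E
```

```text
t 35.0 pos [ 0.5144 -0.1476  0.1173] q [0.706 0.708 0.    0.   ] w 0.0312 F [-0.8  0.6 -0.2]
tray 0.9 [ 0.488  -0.1262] [0.0934 0.1381] 86.0 px [165 116] [347 241] ylim -0.1761 -0.0765
tray 0.67 [ 0.5132 -0.2455] [0.0661 0.0293] 0.1 px [247 300] [322 329] ylim -0.2602 -0.2309
lm 0.91 [255. 177.] [ 0.4879 -0.1262]
lm 0.7 [283. 297.] [ 0.5113 -0.2387]
disc 0.95 n 364 px [255.2 314.4] spot [ 0.4871 -0.2453] body [ 0.4857 -0.2533]
disc 0.87 n 1233 px [211.3 204. ] spot [ 0.4542 -0.1447] body [ 0.4561 -0.1446]
disc 0.57 n 2010 px [283.1 262. ] spot [ 0.5116 -0.195 ] body [ 0.5118 -0.1876]
```

Request:
play_rows(motion=[[-0.003, 0, 0.25, 0, 0, 0, 20], [-0.003, 0, 0.45, 0, 0, 0, 20], [-0.003, 0, 0.525, 0, 0, 0, 20], [-0.003, 0, 0.525, 0, 0, 0, 20]])

```text
time: 35.7
ee_pos: [0.5139, -0.1495, 0.0115]
eef_rot: [0.707, 0.707, 0.0, -0.0]
ft_force: [0.1, 0.2, 0.5]
width: 0.0313
```

Request:
play_rows(motion=[[0, 0, 0, 0, 0, 0, 43], [0, 0, 0, 0, 0, 0, 43], [0, 0, 0, 0, 0, 0, 43], [0, 0, -0.25, 0, 0, 0, 43], [0, 0, -0.5, 0, 0, 0, 43]])

```text
time: 36.33
ee_pos: [0.5132, -0.1494, 0.1124]
eef_rot: [0.707, 0.707, -0.0, -0.0]
ft_force: [1.3, -0.8, 1.8]
width: 0.0372
```

```bash
python3 - <<'E'
from h import *
state()
p=eyes.camera('wrist'); save(p,'w16.png'); discs(p,.021)
p=eyes.camera('scene'); save(p,'s16.png'); discs(p)
E
```

```text
t 36.33 pos [ 0.5132 -0.1494  0.1124] q [ 0.707  0.707 -0.    -0.   ] w 0.0372 F [ 1.3 -0.8  1.8]
disc 0.84 n 501 px [252.5 314.8] spot [ 0.4837 -0.2443] body [ 0.4821 -0.252 ]
disc 0.71 n 1258 px [281.8 207.7] spot [ 0.5092 -0.1482] body [ 0.5094 -0.1496]
disc 0.65 n 1256 px [213.7 200.6] spot [ 0.4561 -0.1425] body [ 0.4562 -0.145 ]
PINK 0.7 n 130 px [317.9 252.3] spot [0.7213 0.1661] body [0.7136 0.1656]
disc 0.57 n 130 px [286.8 205.6] spot [0.5854 0.0992] body [0.5734 0.0994]
```

Request:
play_rows(motion=[[0.05, 0, -0.25, 0, 0, 0, 50], [0.35, 0.1, -0.25, 0, 0, 0, 60], [0.65, 0.2, -0.25, 0, 0, 0, 60], [0.95, 0.27, -0.25, 0, 0, 0, 60], [1, 0.27, -0.25, 0, 0, 0, 60]])

```text
time: 37.15
ee_pos: [0.5669, 0.056, 0.1595]
eef_rot: [0.705, 0.71, -0.0, -0.002]
ft_force: [-0.4, -0.7, -0.7]
width: 0.0523
```

Request:
play_rows(motion=[[0.25, 0, 0, 0, 0, 0, 60], [0.25, 0, 0.15, 0, 0, 0, 60], [0.25, 0, 0.15, 0, 0, 0, 60], [0.25, 0, 0.15, 0, 0, 0, 60]])

```text
time: 37.65
ee_pos: [0.5677, 0.0991, 0.1313]
eef_rot: [0.708, 0.707, -0.0, 0.0]
ft_force: [0.3, 0.2, 0.6]
width: 0.0521
```

```bash
python3 - <<'E'
from h import *
state()
p=eyes.camera('wrist'); save(p,'w17.png'); discs(p)
E
```

```text
t 37.65 pos [0.5677 0.0991 0.1313] q [ 0.708  0.707 -0.     0.   ] w 0.0521 F [0.3 0.2 0.6]
PINK 0.69 n 1301 px [449.2 119.5] spot [0.6984 0.1675] body [0.7013 0.1677]
disc 0.67 n 1136 px [288.2 196.8] spot [0.569  0.1036] body [0.5668 0.1016]
```

Request:
play_rows(motion=[[0.008, 0, 0.25, 0, 0, 0, 60], [0.008, 0, 0.5, 0, 0, 0, 60], [0.008, 0, 0.61, 0, 0, 0, 60], [0.008, 0, 0.625, 0, 0, 0, 60], [0.008, 0, 0.625, 0, 0, 0, 20]])

```text
time: 38.38
ee_pos: [0.5685, 0.102, 0.0075]
eef_rot: [0.707, 0.707, 0.001, 0.001]
ft_force: [0.4, 0.2, -0.3]
width: 0.0479
```

Request:
play_rows(motion=[[0, 0, 0, 0, 0, 0, 20], [0, 0, 0, 0, 0, 0, 20], [0, 0, 0, 0, 0, 0, 20], [0, 0, -0.25, 0, 0, 0, 20], [0, 0, -0.5, 0, 0, 0, 20]])

```text
time: 39.0
ee_pos: [0.5671, 0.102, 0.1072]
eef_rot: [0.707, 0.707, -0.0, -0.0]
ft_force: [0.9, -0.6, 0.1]
width: 0.0315
```

Request:
play_rows(motion=[[0, 0, -0.25, 0, 0, 0, 20], [-0.3, 0, -0.25, 0, 0, 0, 20], [-0.6, -0.1, -0.25, 0, 0, 0, 20], [-0.9, -0.155, -0.25, 0, 0, 0, 20], [-1, -0.155, -0.25, 0, 0, 0, 20]])

```text
time: 39.62
ee_pos: [0.5353, -0.1028, 0.1564]
eef_rot: [0.709, 0.705, -0.001, 0.001]
ft_force: [1.1, 0.4, -1.5]
width: 0.0309
```

```bash
python3 - <<'E'
from h import *
state()
p=eyes.camera('side'); discs(p)
E
```

```text
t 39.62 pos [ 0.5353 -0.1028  0.1564] q [ 0.709  0.705 -0.001  0.001] w 0.0309 F [ 1.1  0.4 -1.5]
disc 0.72 n 133 px [257.1 296.4] spot [ 0.5036 -0.1621] body [ 0.5105 -0.1496]
disc 0.69 n 154 px [236.1 298.6] spot [ 0.4549 -0.1593] body [ 0.4587 -0.1456]
disc 0.62 n 156 px [265. 232.] spot [0.5537 0.0421] body [0.5531 0.0375]
disc 0.57 n 157 px [253.4 337.6] spot [ 0.4802 -0.2695] body [ 0.4821 -0.2626]
```

Request:
play_rows(motion=[[-0.3, 0, 0, 0, 0, 0, 20], [-0.6, 0, 0, 0, 0, 0, 20], [-0.805, 0.003, 0.1, 0, 0, 0, 20], [-0.805, 0.003, 0.2, 0, 0, 0, 20], [-0.805, 0.003, 0.2, 0, 0, 0, 20]])

```text
time: 40.35
ee_pos: [0.5369, -0.257, 0.1146]
eef_rot: [0.707, 0.708, -0.0, -0.002]
ft_force: [0.1, -0.6, -1.0]
width: 0.0312
```

```bash
python3 - <<'E'
from h import *
state()
p=eyes.camera('wrist'); save(p,'w18.png'); trays(p); discs(p,.021)
E
```

```text
t 40.35 pos [ 0.5369 -0.257   0.1146] q [ 0.707  0.708 -0.    -0.002] w 0.0312 F [ 0.1 -0.6 -1. ]
tray 0.77 [ 0.4872 -0.1392] [0.0708 0.1369] 86.4 px [121   0] [318 105] ylim -0.1781 -0.1067
tray 0.59 [ 0.5096 -0.2381] [0.0929 0.1381] 90.0 px [160 124] [343 241] ylim -0.2845 -0.1917
lm 0.89 [254. 183.] [ 0.5091 -0.24  ]
lm 0.61 [225.  34.] [ 0.4898 -0.1256]
disc 0.88 n 2025 px [283.2 262.1] spot [ 0.5338 -0.303 ] body [ 0.5338 -0.2955]
disc 0.79 n 1300 px [213.8 206.1] spot [ 0.4788 -0.255 ] body [ 0.48   -0.2609]
disc 0.77 n 1672 px [174.9  58.6] spot [ 0.4563 -0.1458] body [ 0.4566 -0.1457]
disc 0.61 n 1560 px [243.8  66.1] spot [ 0.5055 -0.1512] body [ 0.5096 -0.1505]
```

Request:
play_rows(motion=[[0, 0, 0.25, 0, 0, 0, 20], [0, 0, 0.45, 0, 0, 0, 20], [0, 0, 0.523, 0, 0, 0, 20], [0, 0, 0.523, 0, 0, 0, 20]])

```text
time: 41.05
ee_pos: [0.5377, -0.2588, 0.0121]
eef_rot: [0.707, 0.707, 0.0, 0.0]
ft_force: [-0.2, 0.5, 0.6]
width: 0.0311
```

Request:
play_rows(motion=[[0, 0, 0, 0, 0, 0, 43], [0, 0, 0, 0, 0, 0, 43], [0, 0, 0, 0, 0, 0, 43], [0, 0, -0.25, 0, 0, 0, 43], [0, 0, -0.5, 0, 0, 0, 43]])

```text
time: 41.68
ee_pos: [0.5369, -0.2589, 0.1128]
eef_rot: [0.707, 0.707, -0.0, -0.0]
ft_force: [0.5, -1.6, 0.4]
width: 0.0377
```

```bash
python3 - <<'E'
from h import *
state()
p=eyes.camera('wrist'); save(p,'w19.png'); discs(p,.021)
p=eyes.camera('scene'); save(p,'s19.png'); discs(p)
E
```

```text
t 41.67 pos [ 0.5369 -0.2589  0.1128] q [ 0.707  0.707 -0.    -0.   ] w 0.0377 F [ 0.5 -1.6  0.4]
disc 0.81 n 1747 px [173.3  55.5] spot [ 0.4563 -0.1459] body [ 0.4565 -0.1457]
disc 0.73 n 1655 px [243.2  63.2] spot [ 0.5057 -0.1515] body [ 0.5092 -0.1503]
disc 0.71 n 133 px [149.4 197.5] spot [ 0.5444 -0.2556] body [ 0.5389 -0.2626]
PINK 0.62 n 841 px [245.7 196.2] spot [ 0.5516 -0.0059] body [ 0.5862 -0.0036]
```

Request:
play_rows(motion=[[0.05, 0, -0.25, 0, 0, 0, 50], [0.35, 0, -0.35, 0, 0, 0, 60], [0.65, 0.1, -0.35, 0, 0, 0, 60], [0.95, 0.175, -0.35, 0, 0, 0, 60], [1, 0.175, -0.35, 0, 0, 0, 60]])

```text
time: 42.5
ee_pos: [0.5722, -0.0532, 0.1802]
eef_rot: [0.704, 0.71, 0.0, -0.001]
ft_force: [0.1, -1.2, -0.3]
width: 0.0522
```

Request:
play_rows(motion=[[0.3, 0, 0, 0, 0, 0, 60], [0.6, 0, 0, 0, 0, 0, 60], [0.9, 0, 0, 0, 0, 0, 60], [1, 0, 0, 0, 0, 0, 60]])

```text
time: 43.0
ee_pos: [0.5709, 0.1447, 0.1804]
eef_rot: [0.705, 0.709, -0.0, -0.001]
ft_force: [0.4, -0.5, 0.2]
width: 0.0522
```

Request:
play_rows(motion=[[0.3, 0, 0, 0, 0, 0, 60], [0.6, 0, 0.1, 0, 0, 0, 60], [0.75, 0, 0.25, 0, 0, 0, 60], [0.75, 0, 0.25, 0, 0, 0, 60], [0.75, 0, 0.25, 0, 0, 0, 60]])

```text
time: 43.62
ee_pos: [0.573, 0.2889, 0.1313]
eef_rot: [0.708, 0.706, -0.001, 0.0]
ft_force: [-0.0, -0.8, 1.1]
width: 0.0518
```

```bash
python3 - <<'E'
from h import *
state()
p=eyes.camera('wrist'); save(p,'w20.png'); discs(p)
E
```

```text
t 43.62 pos [0.573  0.2889 0.1313] q [ 0.708  0.706 -0.001  0.   ] w 0.0518 F [-0.  -0.8  1.1]
PINK 0.86 n 254 px [332.4   4.9] spot [0.607  0.4398] body [0.6104 0.4421]
disc 0.75 n 1096 px [287.8 197.5] spot [0.574  0.2928] body [0.5734 0.2915]
disc 0.67 n 58535 px [210.3 186.1] spot [0.509  0.3028] body [0.5182 0.3228]
```

Request:
play_rows(motion=[[0.003, 0.004, 0.25, 0, 0, 0, 60], [0.003, 0.004, 0.5, 0, 0, 0, 60], [0.003, 0.004, 0.61, 0, 0, 0, 60], [0.003, 0.004, 0.626, 0, 0, 0, 60], [0.003, 0.004, 0.626, 0, 0, 0, 20]])

```text
time: 44.35
ee_pos: [0.5743, 0.292, 0.0083]
eef_rot: [0.707, 0.707, 0.001, 0.0]
ft_force: [-0.1, 0.0, 1.1]
width: 0.048
```

Request:
play_rows(motion=[[0, 0, 0, 0, 0, 0, 20], [0, 0, 0, 0, 0, 0, 20], [0, 0, 0, 0, 0, 0, 20], [0, 0, -0.25, 0, 0, 0, 20], [0, 0, -0.5, 0, 0, 0, 20]])

```text
time: 44.98
ee_pos: [0.5726, 0.2914, 0.1074]
eef_rot: [0.707, 0.707, -0.0, -0.0]
ft_force: [0.6, -0.0, 1.0]
width: 0.031
```

Request:
play_rows(motion=[[0, 0, -0.25, 0, 0, 0, 20], [-0.3, -0.1, -0.3, 0, 0, 0, 20], [-0.6, -0.2, -0.3, 0, 0, 0, 20], [-0.9, -0.3, -0.3, 0, 0, 0, 20], [-1, -0.4, -0.3, 0, 0, 0, 20]])

```text
time: 45.6
ee_pos: [0.4924, 0.0876, 0.1666]
eef_rot: [0.709, 0.705, -0.0, 0.001]
ft_force: [-0.2, -0.3, 0.8]
width: 0.0315
```

```bash
python3 - <<'E'
from h import *
state()
E
```

```text
t 45.6 pos [0.4924 0.0876 0.1666] q [ 0.709  0.705 -0.     0.001] w 0.0315 F [-0.2 -0.3  0.8]
```

Request:
play_rows(motion=[[-0.3, -0.018, 0, 0, 0, 0, 20], [-0.6, -0.018, 0, 0, 0, 0, 20], [-0.9, -0.018, 0, 0, 0, 0, 20], [-0.99, -0.018, 0, 0, 0, 0, 20], [-0.99, -0.018, 0.1, 0, 0, 0, 20]])

```text
time: 46.22
ee_pos: [0.4903, -0.1079, 0.1475]
eef_rot: [0.708, 0.706, 0.001, 0.001]
ft_force: [-0.5, 0.7, -0.5]
width: 0.0309
```

Request:
play_rows(motion=[[0, 0, 0.15, 0, 0, 0, 20], [0, 0, 0.15, 0, 0, 0, 20]])

```text
time: 46.48
ee_pos: [0.4881, -0.1054, 0.1148]
eef_rot: [0.707, 0.707, -0.001, -0.002]
ft_force: [0.3, 1.6, 0.0]
width: 0.0312
```

```bash
python3 - <<'E'
from h import *
state()
p=eyes.camera('wrist'); save(p,'w21.png'); trays(p); discs(p,.021)
E
```

```text
t 46.48 pos [ 0.4881 -0.1054  0.1148] q [ 0.707  0.707 -0.001 -0.002] w 0.0312 F [0.3 1.6 0. ]
tray 0.88 [ 0.4851 -0.2015] [0.0679 0.029 ] 0.2 px [245 300] [322 329] ylim -0.2161 -0.187
tray 0.6 [ 0.4878 -0.1195] [0.0845 0.1377] 85.6 px [201 168] [378 268] ylim -0.1572 -0.0731
lm 0.87 [313. 337.] [ 0.5128 -0.2375]
lm 0.63 [288. 225.] [ 0.4888 -0.1255]
disc 0.74 n 1993 px [283.2 262.1] spot [ 0.4849 -0.1515] body [ 0.485  -0.1443]
disc 0.51 n 130 px [0. 0.] spot [0.2832 0.0484] body [ 0.4595 -0.1312]
```

Request:
play_rows(motion=[[0, 0, 0.25, 0, 0, 0, 20], [0, 0, 0.45, 0, 0, 0, 20], [0, 0, 0.523, 0, 0, 0, 20], [0, 0, 0.523, 0, 0, 0, 20]])

```text
time: 47.18
ee_pos: [0.4898, -0.1063, 0.0123]
eef_rot: [0.707, 0.707, 0.0, 0.0]
ft_force: [0.4, -0.2, 0.4]
width: 0.0309
```

Request:
play_rows(motion=[[0, 0, 0, 0, 0, 0, 43], [0, 0, 0, 0, 0, 0, 43], [0, 0, 0, 0, 0, 0, 43], [0, 0, -0.25, 0, 0, 0, 43], [0, 0, -0.5, 0, 0, 0, 43]])

```text
time: 47.8
ee_pos: [0.489, -0.1063, 0.1131]
eef_rot: [0.707, 0.707, -0.0, -0.0]
ft_force: [0.7, -0.5, 0.2]
width: 0.0371
```

Request:
play_rows(motion=[[0.05, 0, -0.25, 0, 0, 0, 50], [0.35, 0, -0.35, 0, 0, 0, 60], [0.65, -0.1, -0.35, 0, 0, 0, 60], [0.95, -0.2, -0.35, 0, 0, 0, 60], [1, -0.2, -0.35, 0, 0, 0, 60]])

```text
time: 48.42
ee_pos: [0.4481, 0.0975, 0.1824]
eef_rot: [0.705, 0.709, 0.001, 0.0]
ft_force: [0.0, -0.8, -0.4]
width: 0.0522
```

Request:
play_rows(motion=[[0.3, 0, 0, 0, 0, 0, 60], [0.6, 0, 0, 0, 0, 0, 60], [0.9, 0, 0, 0, 0, 0, 60], [0.95, 0, 0, 0, 0, 0, 60], [0.95, 0, 0, 0, 0, 0, 60]])

```text
time: 49.05
ee_pos: [0.4498, 0.2831, 0.1815]
eef_rot: [0.707, 0.707, -0.0, 0.0]
ft_force: [0.9, -1.0, 0.3]
width: 0.0521
```

```bash
python3 - <<'E'
from h import *
state()
p=eyes.camera('wrist'); save(p,'w22.png'); discs(p,minp=.1)
p=eyes.camera('side'); discs(p,minp=.1)
E
```

```text
t 49.05 pos [0.4498 0.2831 0.1815] q [ 0.707  0.707 -0.     0.   ] w 0.0521 F [ 0.9 -1.   0.3]
disc 0.74 n 889 px [269.6 100.2] spot [0.4341 0.3678] body [0.4342 0.3681]
PINK 0.62 n 719 px [455.7   7.4] spot [0.5998 0.4485] body [0.6078 0.4484]
disc 0.6 n 158 px [253.2 339.5] spot [ 0.4791 -0.2742] body [ 0.4822 -0.2639]
disc 0.6 n 197 px [278.  335.7] spot [ 0.5331 -0.2749] body [ 0.5367 -0.2623]
disc 0.57 n 141 px [247.  284.9] spot [ 0.4848 -0.1241] body [ 0.4881 -0.108 ]
disc 0.43 n 148 px [237.6 298.5] spot [ 0.4583 -0.1594] body [ 0.459  -0.1456]
```

Request:
play_rows(motion=[[0.25, -0.05, 0, 0, 0, 0, 60], [0.42, -0.074, 0.1, 0, 0, 0, 60], [0.42, -0.074, 0.25, 0, 0, 0, 60], [0.42, -0.074, 0.25, 0, 0, 0, 60], [0.42, -0.074, 0.25, 0, 0, 0, 60]])

```text
time: 49.88
ee_pos: [0.4356, 0.3669, 0.1329]
eef_rot: [0.708, 0.706, 0.001, 0.0]
ft_force: [0.8, -0.0, -0.3]
width: 0.0522
```

```bash
python3 - <<'E'
from h import *
state()
p=eyes.camera('wrist'); save(p,'w23.png'); discs(p,minp=.1)
E
```

```text
t 49.88 pos [0.4356 0.3669 0.1329] q [0.708 0.706 0.001 0.   ] w 0.0522 F [ 0.8 -0.  -0.3]
PINK 0.91 n 1379 px [493.2  95.3] spot [0.6014 0.4546] body [0.6077 0.4558]
PINK 0.64 n 1456 px [437.9  46.5] spot [0.5524 0.4903] body [0.5538 0.4909]
disc 0.56 n 1152 px [284.1 197. ] spot [0.4336 0.3709] body [0.4344 0.3689]
```

Request:
play_rows(motion=[[0.007, 0, 0.25, 0, 0, 0, 60], [0.007, 0, 0.5, 0, 0, 0, 60], [0.007, 0, 0.61, 0, 0, 0, 60], [0.007, 0, 0.627, 0, 0, 0, 60], [0.007, 0, 0.627, 0, 0, 0, 20]])

```text
time: 50.6
ee_pos: [0.4355, 0.3695, 0.0078]
eef_rot: [0.707, 0.707, 0.001, 0.0]
ft_force: [0.4, -0.2, 0.2]
width: 0.0479
```

Request:
play_rows(motion=[[0, 0, 0, 0, 0, 0, 20], [0, 0, 0, 0, 0, 0, 20], [0, 0, 0, 0, 0, 0, 20], [0, 0, -0.25, 0, 0, 0, 20], [0, 0, -0.5, 0, 0, 0, 20]])

```text
time: 51.22
ee_pos: [0.4342, 0.3688, 0.1075]
eef_rot: [0.707, 0.707, -0.0, -0.0]
ft_force: [0.2, 0.4, 0.1]
width: 0.0309
```

Request:
play_rows(motion=[[0, 0, -0.25, 0, 0, 0, 20], [-0.3, 0.1, -0.3, 0, 0, 0, 20], [-0.6, 0.2, -0.3, 0, 0, 0, 20], [-0.9, 0.3, -0.3, 0, 0, 0, 20], [-1, 0.37, -0.3, 0, 0, 0, 20]])

```text
time: 51.85
ee_pos: [0.5096, 0.1646, 0.1667]
eef_rot: [0.709, 0.705, -0.0, 0.001]
ft_force: [0.6, 0.3, -0.7]
width: 0.0312
```

```bash
python3 - <<'E'
from h import *
state()
E
```

```text
t 51.85 pos [0.5096 0.1646 0.1667] q [ 0.709  0.705 -0.     0.001] w 0.0312 F [ 0.6  0.3 -0.7]
```

Request:
play_rows(motion=[[-0.3, 0.008, 0, 0, 0, 0, 20], [-0.6, 0.008, 0, 0, 0, 0, 20], [-0.9, 0.008, 0, 0, 0, 0, 20], [-1, 0.008, 0, 0, 0, 0, 20]])

```text
time: 52.35
ee_pos: [0.5098, -0.0354, 0.1665]
eef_rot: [0.709, 0.705, -0.0, 0.001]
ft_force: [-0.9, 1.0, -0.5]
width: 0.0313
```

Request:
play_rows(motion=[[-0.3, 0, 0, 0, 0, 0, 20], [-0.6, 0, 0, 0, 0, 0, 20], [-0.9, 0, 0, 0, 0, 0, 20], [-0.94, 0, 0.2, 0, 0, 0, 20], [-0.94, 0, 0.25, 0, 0, 0, 20]])

```text
time: 52.98
ee_pos: [0.5086, -0.2191, 0.1142]
eef_rot: [0.708, 0.707, -0.001, -0.002]
ft_force: [0.3, 1.2, 0.4]
width: 0.0314
```

```bash
python3 - <<'E'
from h import *
state()
p=eyes.camera('wrist'); save(p,'w24.png'); trays(p); discs(p,.021)
E
```

```text
t 52.98 pos [ 0.5086 -0.2191  0.1142] q [ 0.708  0.707 -0.001 -0.002] w 0.0314 F [0.3 1.2 0.4]
tray 0.92 [ 0.5093 -0.2293] [0.1374 0.0804] 0.0 px [200 171] [376 267] ylim -0.2695 -0.1891
tray 0.67 [ 0.4874 -0.1274] [0.0922 0.1379] 85.8 px [163  13] [359 156] ylim -0.1776 -0.0777
lm 0.72 [260.  88.] [ 0.4875 -0.1273]
lm 0.62 [291. 229.] [ 0.5117 -0.2427]
lm 0.25 [256. 253.] [ 0.4812 -0.2642]
disc 0.98 n 1408 px [288.3 119.2] spot [ 0.5093 -0.1504] body [ 0.5096 -0.1503]
disc 0.92 n 1978 px [283.  262.3] spot [ 0.5051 -0.2652] body [ 0.5056 -0.2579]
disc 0.91 n 1722 px [252.5  58.4] spot [ 0.4838 -0.1082] body [ 0.4851 -0.1074]
```

Still held, and aligned over the tray. I'll lower it, release, and back off to look at everything.

Request:
play_rows(motion=[[0, 0, 0.25, 0, 0, 0, 20], [0, 0, 0.45, 0, 0, 0, 20], [0, 0, 0.523, 0, 0, 0, 20], [0, 0, 0.523, 0, 0, 0, 20]])

```text
time: 53.68
ee_pos: [0.5108, -0.2186, 0.0125]
eef_rot: [0.707, 0.707, 0.0, 0.0]
ft_force: [0.2, -0.4, 0.8]
width: 0.031
```

Request:
play_rows(motion=[[0, 0, 0, 0, 0, 0, 43], [0, 0, 0, 0, 0, 0, 43], [0, 0, 0, 0, 0, 0, 43], [0, 0, -0.25, 0, 0, 0, 43], [0, 0, -0.5, 0, 0, 0, 43]])

```text
time: 54.3
ee_pos: [0.5099, -0.2189, 0.113]
eef_rot: [0.707, 0.707, -0.0, -0.0]
ft_force: [0.7, -0.4, 0.0]
width: 0.0373
```

Request:
play_rows(motion=[[0, 0, -0.3, 0, 0, 0, 43], [-0.2, 0, -0.6, 0, 0, 0, 43], [-0.4, 0, -0.9, 0, 0, 0, 43], [-0.4, 0, -0.9, 0, 0, 0, 43], [-0.4, 0, -0.9, 0, 0, 0, 43]])

```text
time: 54.92
ee_pos: [0.5104, -0.2999, 0.293]
eef_rot: [0.708, 0.707, 0.0, 0.001]
ft_force: [0.6, 0.3, -0.2]
width: 0.0373
```

```bash
python3 - <<'E'
from h import *
state()
a=eyes.camera('wrist'); save(a,'w25.png'); trays(a); discs(a,.021)
b=eyes.camera('side'); save(b,'s25.png')
i=cv2.resize(a['image'][0:230,130:430],(500,383)); j=cv2.resize(b['image'][200:380,200:340],(298,383))
cv2.imwrite('pics/c3.png',np.hstack([i,j])[:,:,::-1])
for d in eyes.landmark_of(b,'beaker1'): print(round(d['p'],2),ground(b,d['xy'],.017).round(4)[:2])
E
```

```text
t 54.92 pos [ 0.5104 -0.2999  0.293 ] q [0.708 0.707 0.    0.001] w 0.0373 F [ 0.6  0.3 -0.2]
tray 0.76 [ 0.4872 -0.1349] [0.0826 0.1391] 86.1 px [207   0] [327  73] ylim -0.1796 -0.0978
tray 0.75 [ 0.5095 -0.2395] [0.1372 0.0922] 0.8 px [229  85] [339 160] ylim -0.2859 -0.1935
lm 0.88 [286. 124.] [ 0.5116 -0.2415]
lm 0.74 [302. 141.] [ 0.5328 -0.2625]
lm 0.7 [285.  49.] [ 0.5105 -0.1487]
lm 0.67 [280. 112.] [ 0.5043 -0.2261]
lm 0.66 [268.  31.] [ 0.4891 -0.1277]
lm 0.48 [260.  14.] [ 0.4798 -0.1087]
lm 0.43 [239.  45.] [ 0.4535 -0.1443]
disc 0.88 n 622 px [284.1  47.6] spot [ 0.5092 -0.1506] body [ 0.5092 -0.1503]
disc 0.75 n 581 px [263.6   8.8] spot [ 0.4853 -0.1079] body [ 0.4851 -0.1094]
disc 0.64 n 602 px [239.5  43.4] spot [ 0.456  -0.1457] body [ 0.4556 -0.1456]
disc 0.62 n 497 px [301.8 139.4] spot [ 0.5316 -0.2597] body [ 0.5333 -0.2594]
disc 0.6 n 479 px [260.8 139.3] spot [ 0.4794 -0.2594] body [ 0.4795 -0.2608]
disc 0.58 n 511 px [281.2 107.5] spot [ 0.5056 -0.2202] body [ 0.506  -0.2203]
0.61 [ 0.6291 -0.0043]
0.4 [ 0.5079 -0.0132]
```

View pics/c3.png

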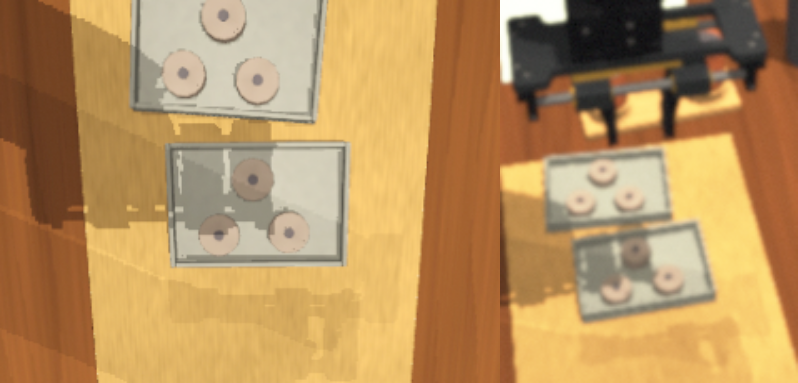

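Each tray holds three discs, all lying flat. One last check of the beakers and bystanders from the scene camera before I hand in.

```bash
python3 - <<'E'
from h import *
state()
p=eyes.camera('scene'); cv2.imwrite('pics/c4.png',cv2.resize(p['image'][120:320,110:430,::-1],(800,500)))
for l in ['tumbler','tape_dispenser','tape_measure']:
    for d in eyes.landmark_of(p,l)[:1]: print(l,round(d['p'],2),ground(p,d['xy'],0).round(3)[:2])
for d in eyes.landmark_of(p,'beaker1'): print('beaker',round(d['p'],2),ground(p,d['xy'],.017).round(4)[:2])
E
```

```text
t 55.23 pos [ 0.5101 -0.2981  0.2908] q [ 0.707  0.708 -0.    -0.001] w 0.0374 F [ 0.7 -0.4 -0.4]
tumbler 0.82 [0.773 0.048]
tape_dispenser 0.89 [0.728 0.311]
tape_measure 0.98 [ 0.767 -0.154]
beaker 0.67 [0.6387 0.0024]
beaker 0.6 [ 0.5059 -0.0119]
```

View pics/c4.png

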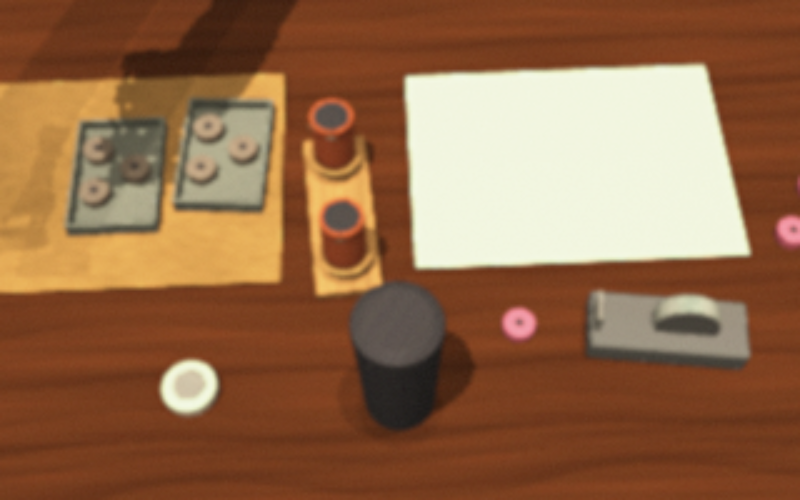

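The picture shows both beakers upright in the cups (px 332,135 and 343,235). The pad is empty, each tray holds three discs, and the bystanders and pink decoys haven't moved. Handing in.

```bash
python3 -c "
from bench import job
print(job.close_job())"
```

```text
the job is handed in; nothing more can be done
None
```

The job is done and handed in at about 55 s of robot time. No verdict was reported.

**Beakers:** There were two. Both stand in the rest, one in each cup. In the last pictures they look upright and fully down in the cups.

**Discs:** There were two trays, so I dealt the six discs alternately: near tray, then far tray, for three rounds. The last wrist picture shows three discs lying flat in each tray, about 34 mm from the tray's centre or less, against the 60 mm limit. The foam pad is empty. I left the pink look-alikes alone.

**Other things:** The tumbler, tape dispenser and tape measure read within about 1 cm of their first readings, which is within the error of the networks that find them. The arm ended clear of everything, about 0.29 m above the desk.

**Disagreements:**
- **Beaker in cup_b:** The scene camera puts it about 13 mm farther out in x than my fit of the cup. The same camera read the same beaker 16 mm off when it stood on the pad, where the grasp had confirmed its position. The side camera is within about 6 mm of my fit, and the picture shows the beaker seated. I put this down to error in the networks.
- **Force at cup_b:** The rest pushed back briefly with about 17 N as this beaker went in. I shifted it 2 mm and released it, and the force fell to zero.

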